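# Make up the ink kit and the charcoal kit

### The job

Make up two kits for the drawing class from the stock standing between the trays. The ink kit is the smaller of the two ink bottles and the steel water cup, both standing upright on the floor of the white enamelled tray; the charcoal kit is the flat round tin, the eraser and the cork sanding block, each lying flat in a compartment of its own in the plywood tray (any order). Let go of everything and leave the larger ink bottle, the tape roll and the white dish where they are.

Things in the scene. Friction and masses are not known exactly. Their poses are not given: they have to be found in the camera images.
- ink_c (a point): the smaller ink bottle: round glass bottle of black ink, pale label, black cap; body 40 mm across up to 32 mm high, then the shoulder and a cap 25 mm across, 52 mm high in all, about 100 g, stands upright. The point is its centre, half-way up (26 mm above its underside); z up.
- cup_c (a point): steel water cup, open at the top, straight-sided, 56 mm across, 58 mm high, wall 2.5 mm, about 90 g, stands upright. The point is its centre, half-way up (29 mm above its underside); z up.
- tin_c (a point): flat round metal tin of charcoal with its lid on, 60 mm across, 30 mm high, about 90 g, lying flat. The point is its centre, half-way up (15 mm above its underside); z up.
- eraser_c (a point): white block eraser in a slate-grey card sleeve, 26 mm (its x) by 64 mm (its y) by 18 mm high, about 35 g, lying flat. The point is its centre, half-way up (9 mm above its underside); grip it across the 26 mm, along its x.
- sander_c (a point): cork sanding block with dark abrasive paper around its lower half, 38 mm (its x) by 64 mm (its y) by 28 mm high, about 50 g, lying flat. The point is its centre, half-way up (14 mm above its underside); grip it across the 38 mm, along its x.
- pan: white enamelled steel tray with a dark rolled rim, for the ink kit; fixed. Its origin is the centre of its underside, on the table; x along its long side, z up. Flat floor 206 mm (x) by 136 mm (y), its top 2.5 mm above the table, corners cut off by 12 mm; the sides slope outwards to a rim 234 by 164 mm, 21 mm above the table.
- plytray: plywood tray with three equal compartments in a row, for the charcoal kit; fixed, 294 by 122 mm outside. Its origin is the centre of its underside, on the table; x along its long side, z up. The compartments' centres lie at x = -96, 0 and +96 mm, each 90 mm (x) by 110 mm (y) inside; floor 5 mm above the table; outer walls 6 mm thick and 20 mm high, dividers 6 mm thick and 18 mm high.
- bigink_c (a point): the larger ink bottle, to be left alone: like the small one but 56 mm across and 72 mm high. The point is its centre, half-way up.
- tape_c (a point): roll of masking tape lying flat, to be left alone: 70 mm across, hole 50 mm, 24 mm high. The point is its centre, half-way up.
- dish_c (a point): small white ceramic dish, to be left alone: 70 mm across, 24 mm high. The point is its centre, half-way up.
Things that resemble listed ones, but are neither listed nor needed, are in the scene too. Leave any purple or turquoise look-alike of the part that bears cup_c alone.

How it is judged:
By the outcome, as a careful person would: the job done as asked, in the order asked, and still so for the second after the job is handed in, with the robot touching nothing.
It also fails if it takes over 128 s, if anything falls off the work surface, if the arm or the gripper's body presses on something with over 40 N, if the wrist force passes 120 N, or if a joint passes its speed limit or range.

### The arm

A 7-joint arm with a two-finger parallel gripper is mounted at the origin on the work surface. World frame = base frame: x ahead of the robot, y to its left, z up, the work surface at z = 0. Lengths are in m, angles in rad, forces in N, time in s.
With the tool pointing down it reaches from about 0.425 to 0.875 m from the base axis. Payload 4.7 kg.
Tool frame: the origin (TCP) lies at the very end of the fingers, on their centre line; the grasp point (between the pads) lies 19 mm behind it; z points along the fingers, y is the line along which they close (so a half turn about z gives the same grasp; the last joint's range is limited). The gripper opens to 87 mm and grips with 3 to 60 N. Pads are 19 mm wide; open, the fingers measure 117 mm over their backs; the gripper's body (75 mm by 190 mm) begins 51 mm behind the grasp point.
Start: joints at [-1.121, 0.321, -0.07, 1.45, 0.023, 1.371, -0.057], TCP at [0.274, 0.589, 0.199] pointing down, gripper open.
Joint ranges: [-2.86, 2.86], [-0.3, 2.09], [-1.38, 1.24], [0.06, 2.45], [-1.56, 4.7], [0.09, 2.05], [-2.69, 2.69]. Speed limits (rad/s): [2.57, 2.57, 3.14, 3.14, 3.14, 3.14, 3.14].

### API

Orientations are given as a rotation vector (axis times angle).
In Python, from bench import ctrl, vision gives the robot as it stands.
- The arm moves only by the tool jog_arm, never from a script. Its argument "increments" is a list of rows, each an object of numbers: "tx", "ty", "tz": the shift along the tool's x, y, z in mm; "wx", "wy", "wz": the turn, a rotation vector about the tool's x, y, z in rad; "gripper": the opening, from 0 (shut) to 1 (fully open). In form: [{"tx": .., "ty": .., "tz": .., "wx": .., "wy": .., "wz": .., "gripper": ..}, ...]. A call has exactly 5 rows; each row is the pose to reach, as a shift and turn from the pose commanded when the call began, along the tool's axes at that moment; what a row does not reach only later rows make up. A row lasts 1/12 s, in which the tool goes at most 41.7 mm and 7.16 degrees, less where a joint would pass 70% of its speed; a pose out of reach is approached as far as the arm can. A call with a gripper value outside its range is refused whole. The fingers move at their own pace and stop on an object; "grip_force" is the grip in N (left out, the last holds). Time passes only in rows, so rows that repeat a pose let the fingers close, or fill a call up. It gives the time, the measured TCP pose, the force, the opening and the grip force at its end, in the units of the state.
- ctrl.get_state(): the state, without advancing time (a new reading comes with each control period).
- vision.get_image(name): name is "side" or "top"; returns a dict with "color" (384x512x3 uint8, blue, green, red), "fx", "fy", "cx", "cy" (pixels), "k1" (the pictures are not rectified: a ray, as slopes to the right and down, at radius r is drawn at 1 + k1 r^2 times it, then the intrinsics apply), "extrinsics" (4x4, takes a point from world to camera coordinates). Camera axes: x right, y down, z forward; pixel columns grow to the right and rows downward; lengths in m; the calibration is good to about 2 mm. A picture is of the moment at which its call begins. There is no depth.
- ctrl.close_job(): hands the job in; it is judged then, once.
Trained networks look in the newest picture that a camera, given by its name, has taken for a name from the list of things; names that differ only in an ending like _2 or _b are one class to them, and where a whole thing is asked for, a point or a joint stands for the part that bears it (a point fixed in the world has none). Each returns a list of dicts, best first, with "conf" (0 to 1); they miss things now and then, are a little off and sometimes report something else, mostly with a low value. They report only what shows in the picture. A call takes as long as a camera call. They do not tell look-alikes from the thing itself.
- vision.spot_in(camera, thing): "bbox" ([left, top, right, bottom] in pixels, round what is visible of it).
The state is a dict: "time": time; "joint_positions": joint angles; "qd": joint speeds; "joint_torque": joint torques, N m; "position": TCP position; "tool_rot": TCP orientation; "ft_force": force on the tool from outside, world axes, zero at the start; "torque": the same for the moment, N m; "grip_width": opening from 0.0 (shut) to 1.0 (fully open); "grip_force": force on a finger pad.
Only numpy, scipy, OpenCV 4.12 (cv2) and the standard library are available. Lean on these libraries where they do the work, as an engineer would, in place of code of your own. Each camera call takes 0.05 s, during which the arm holds its last target. There are 200 camera calls.

## Working session

There is one attempt and no reset: what is moved stays moved. The work goes in short steps, Python scripts to look and compute and a tool call to move; the robot and the scene stay as the last step left them, time stands still between calls to the robot, and variables do not carry over. Pictures are saved under pics/ and viewed, at most 14 in all, crops included, and the job is handed in when it is done.

Besides the shell and the picture viewer there is one more tool, called as a command line: name --argument value ..., lists and objects as JSON in quotes. jog_arm: Moves the arm, as the interface text tells. Its arguments: {"type":"object","properties":{"increments":{"type":"array"},"grip_force":{"type":"number"}},"required":["increments"]}

```bash
ls; mkdir -p pics; cat > h.py <<'E'
import numpy as np,cv2
from bench import ctrl,vision
from scipy.spatial.transform import Rotation as R
def K(im): return np.array([[im['fx'],0,im['cx']],[0,im['fy'],im['cy']],[0,0,1.]]),np.array([im['k1'],0,0,0,0.])
def ray(im,px):
    k,d=K(im);u=cv2.undistortPoints(np.array([[px]],float),k,d)[0,0]
    E=np.array(im['extrinsics']);Rm=E[:3,:3];return -Rm.T@E[:3,3],Rm.T@np.array([u[0],u[1],1])
def at(im,px,z):
    c,v=ray(im,px);return c+v*(z-c[2])/v[2]
def proj(im,P):
    k,d=K(im);E=np.array(im['extrinsics'])
    return cv2.projectPoints(np.array(P,float).reshape(-1,1,3),cv2.Rodrigues(E[:3,:3])[0],E[:3,3],k,d)[0][:,0]
E
python3 - <<'E'
from h import *
np.set_printoptions(precision=3,suppress=True)
s=ctrl.get_state();print(s['time'],s['position'],s['tool_rot'],s['grip_width'])
H={'ink_c':.026,'cup_c':.029,'tin_c':.015,'eraser_c':.009,'sander_c':.014,'pan':.01,'plytray':.01,'bigink_c':.036,'tape_c':.012,'dish_c':.012}
for c in ['top','side']:
    im=vision.get_image(c);cv2.imwrite(f'pics/{c}0.png',cv2.resize(im['color'],None,fx=1.5,fy=1.5,interpolation=2))
    print(c,im['fx'],im['cx'],im['cy'],im['k1'],ray(im,(256,192)))
    for t,h in H.items():
        for o in vision.spot_in(c,t):
            b=np.array(o['bbox']);p=((b[0]+b[2])/2,(b[1]+b[3])/2)
            print(c,t,round(o['conf'],2),b.round(0),at(im,p,h)[:2])
E
```

```text
pics
0.0 [0.274 0.589 0.198] [-0.679 -3.067  0.003] 0.9998089943380422
top 482.7810920381 256.1884779014049 185.57098453235352 0.05667601171118625 (array([ 0.39 , -0.004,  1.15 ]), array([ 0.084, -0.013, -0.996]))
top ink_c 0.51 [244. 140. 258. 161.] [ 0.584 -0.009]
top cup_c 0.86 [193. 202. 219. 221.] [0.441 0.098]
top cup_c 0.84 [228. 234. 250. 260.] [0.358 0.024]
top cup_c 0.67 [274. 245. 303. 270.] [ 0.332 -0.09 ]
top cup_c 0.62 [183. 247. 208. 278.] [0.325 0.123]
top tin_c 0.97 [232. 192. 259. 216.] [0.457 0.006]
top eraser_c 0.55 [280. 203. 306. 220.] [ 0.438 -0.107]
top sander_c 0.57 [202.  90. 232. 118.] [0.699 0.07 ]
top pan 0.64 [333. 128. 419. 233.] [ 0.507 -0.305]
top plytray 0.59 [ 98. 119. 161. 247.] [0.514 0.278]
top bigink_c 0.93 [192. 144. 217. 174.] [0.564 0.099]
top tape_c 0.58 [279. 150. 307. 175.] [ 0.555 -0.109]
top dish_c 0.73 [253.  92. 285. 124.] [ 0.687 -0.055]
side 452.13437356508996 260.5927104418551 197.0344421573807 -0.007805562364398274 (array([ 0.185, -0.509,  0.817]), array([ 0.326,  0.534, -0.78 ]))
side ink_c 0.64 [283. 182. 304. 207.] [ 0.583 -0.016]
side cup_c 0.97 [195. 250. 229. 290.] [ 0.339 -0.093]
side cup_c 0.87 [198. 168. 224. 204.] [0.435 0.098]
side cup_c 0.79 [146. 181. 176. 220.] [0.323 0.117]
side tin_c 0.95 [226. 201. 251. 230.] [0.453 0.004]
side eraser_c 0.67 [245. 246. 272. 275.] [ 0.435 -0.111]
side sander_c 0.56 [296. 144. 329. 170.] [0.694 0.064]
side pan 0.78 [271. 256. 413. 382.] [ 0.503 -0.301]
side tape_c 0.72 [290. 217. 326. 252.] [ 0.556 -0.114]
side tape_c 0.53 [150. 100. 269. 166.] [0.518 0.267]
side dish_c 0.73 [324. 180. 354. 203.] [ 0.685 -0.054]
side dish_c 0.15 [271. 255. 413. 384.] [ 0.502 -0.302]
```

View pics/top0.png

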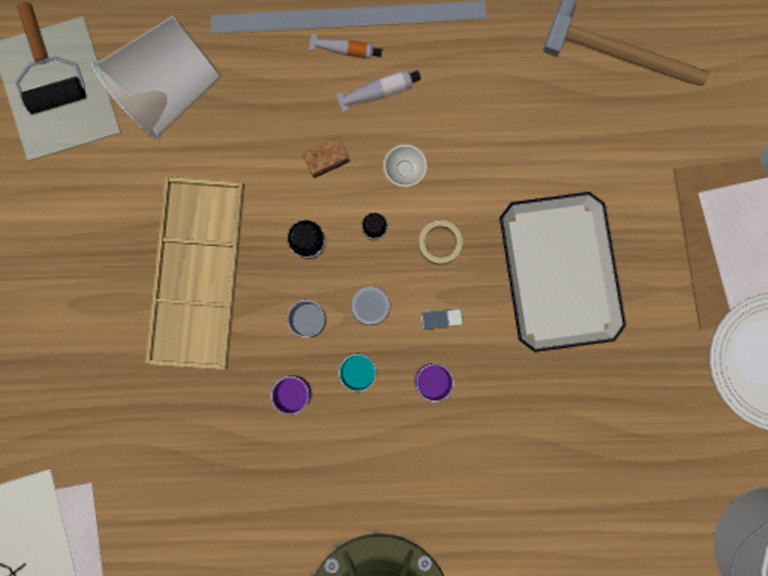

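View pics/side0.png

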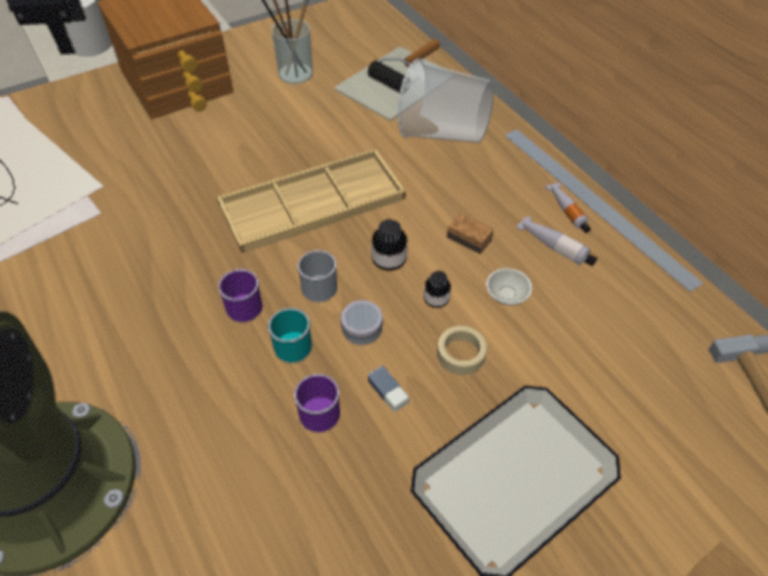

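The top picture shows four cups: steel at (306,318), purple at (291,395) and (434,382), and turquoise at (357,372). The steel one fits the description. There are two ink bottles: (306,239) is the larger and (374,225), with the smaller cap, is the one I want. The tin is at (370,305), not to be confused with the cup, the eraser at (441,319) and the cork block at (326,157). One enlarged crop will confirm these, and I'll measure the yaws too.

```bash
python3 - <<'E'
from h import *
np.set_printoptions(precision=3,suppress=True)
im=vision.get_image('top');c=im['color']
cv2.imwrite('pics/crop1.png',cv2.resize(c[75:280,90:310],None,fx=2.9,fy=2.9,interpolation=2)[:600])
hsv=cv2.cvtColor(c,cv2.COLOR_BGR2HSV);wood=hsv[...,1]
def rect(mask,box,z,name):
    m=np.zeros_like(mask);l,t,r,b=box;m[t:b,l:r]=mask[t:b,l:r]
    m=cv2.morphologyEx(m,cv2.MORPH_OPEN,np.ones((2,2)))
    cs=max(cv2.findContours(m,0,2)[0],key=cv2.contourArea)
    P=np.array([at(im,p[0],z)[:2] for p in cs])*1000
    q=cv2.minAreaRect(P.astype(np.float32));bp=cv2.boxPoints(q)
    e=[bp[1]-bp[0],bp[2]-bp[1]];e=max(e,key=np.linalg.norm)
    print(name,np.array(q[0]),np.array(q[1]),'long axis deg',np.degrees(np.arctan2(e[1],e[0]))%180)
low=((wood<75)*255).astype(np.uint8)
rect(low,(274,198,312,226),.018,'eraser')
rect(low,(325,118,425,242),.02,'pan')
for n,(x,y) in {'sander':(216,104),'wood':(216,130),'tray':(130,160)}.items(): print(n,hsv[y-1:y+2,x-1:x+2].mean((0,1)))
# sander: hough-free colour distance to local wood
lab=cv2.cvtColor(c,cv2.COLOR_BGR2LAB).astype(float)
for n,b,z in [('sander',(196,84,238,124),.024),('tray',(90,112,170,255),.02)]:
    l,t,r,bb=b;ring=np.concatenate([lab[t:bb,l:l+3].reshape(-1,3),lab[t:bb,r-3:r].reshape(-1,3)])
    d=np.linalg.norm(lab-np.median(ring,0),axis=2);th=18
    rect(((d>th)*255).astype(np.uint8),b,z,n)
E
```

```text
eraser [ 433.089 -109.068] [27.003 64.831] long axis deg 94.46148
pan [ 504.743 -300.062] [236.934 167.122] long axis deg 6.6145906
sander [ 13.556 133.667 138.778]
wood [ 16.444 122.556 148.444]
tray [ 18.889 100.    181.889]
sander [677.541  60.708] [13.758 67.161] long axis deg 114.03308
tray [515.382 271.952] [126.701 295.068] long axis deg 174.77657
```

View pics/crop1.png

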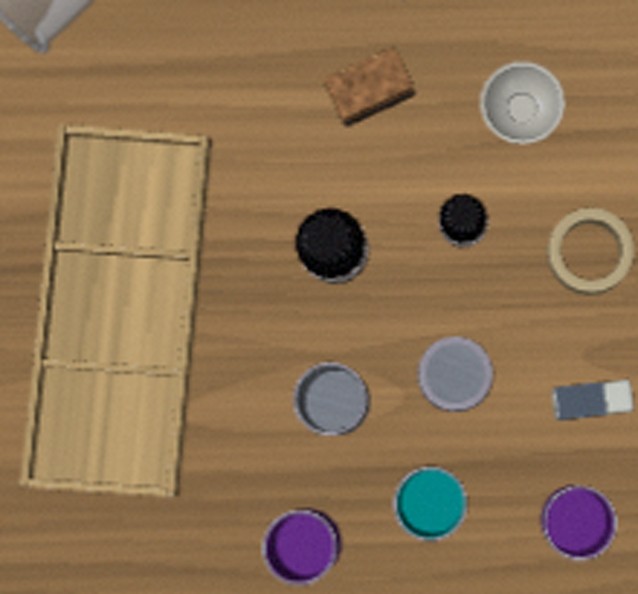

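The crop confirms it: the open steel cup is at crop (333,398), next to the lidded tin at (455,373). The small bottle is at (463,218) and the cork block at (370,85). The coloured cups are the look-alikes. Next I'll fit the positions in both views.

```bash
python3 - <<'E'
from h import *
from scipy.optimize import least_squares
np.set_printoptions(precision=4,suppress=True)
ims={c:vision.get_image(c) for c in ('top','side')}
a=np.linspace(0,6.28,40)
def cyl(x,y,h): return np.concatenate([np.c_[x+r*np.cos(a),y+r*np.sin(a),0*a+z] for r,z in h])
M={'ink_c':([(.02,0),(.02,.032),(.0125,.052)],(.583,-.012)),'cup_c':([(.028,0),(.028,.058)],(.438,.098)),'tin_c':([(.03,0),(.03,.03)],(.455,.005))}
for t,(h,g) in M.items():
    obs={}
    for c,im in ims.items():
        w=proj(im,[[*g,.02]])[0]
        L=[o['bbox'] for o in vision.spot_in(c,t)]
        L=[b for b in L if abs((b[0]+b[2])/2-w[0])<12 and abs((b[1]+b[3])/2-w[1])<12]
        if L: obs[c]=np.array(L[0])
    def f(p,cs=None):
        r=[]
        for c in (cs or obs):
            q=proj(ims[c],cyl(*p,h));r+=list(np.r_[q.min(0),q.max(0)]-obs[c])
        return np.array(r)
    s=least_squares(f,g);print(t,s.x,'res',f(s.x).round(1),*[(c,least_squares(f,g,args=([c],)).x) for c in obs])
im=ims['top'];X=lambda p,z:at(im,(p[0]/2.9+90,p[1]/2.9+75),z)[:2]
for n,z,P in [('sander',.028,[(324,85),(395,47),(413,86),(345,120)]),('tray',.02,[(62,128),(210,138),(177,495),(22,485)])]:
    q=np.array([X(p,z) for p in P]);print(n,q.mean(0),'sides',np.linalg.norm(np.roll(q,-1,0)-q,axis=1),'ang',[np.degrees(np.arctan2(*(v[::-1])))%180 for v in np.roll(q,-1,0)-q])
r=R.from_rotvec(ctrl.get_state()['tool_rot']).as_matrix();d=np.array([583-274,-12-589,-49]);print('tool delta',r.T@d,'yangle',np.degrees(np.arctan2(r[1,1],r[0,1])))
E
```

```text
ink_c [ 0.584  -0.0056] res [ 0.4 -2.1  2.8 -1.2 -1.5  0.4 -2.7 -1.5] ('top', array([ 0.58  , -0.0018])) ('side', array([ 0.5872, -0.0094]))
cup_c [0.4369 0.0992] res [-0.2 -2.  -0.1  4.5  2.5 -1.  -0.5  0.1] ('top', array([0.4395, 0.0988])) ('side', array([0.4342, 0.0991]))
tin_c [0.4547 0.0009] res [ 1.1 -1.9  1.9  1.6 -3.1 -1.4  1.5 -1.6] ('top', array([0.4545, 0.0043])) ('side', array([ 0.4542, -0.0033]))
sander [0.6953 0.0681] sides [0.066  0.0357 0.0621 0.0337] ang [np.float64(117.69495263504962), np.float64(23.31248570484587), np.float64(115.98682511101843), np.float64(29.615606386416612)]
tray [0.5158 0.2732] sides [0.12   0.2903 0.1224 0.2897] ang [np.float64(85.13343803337303), np.float64(174.63656706560795), np.float64(84.80232747914738), np.float64(174.15881460043502)]
tool delta [-533.8324 -414.3748   48.9844] yangle 65.02867383317563
```

jog_arm --increments '[{"tx": -30,"ty": -23,"wz": -0.087,"gripper": 1},{"tx": -60,"ty": -46,"wz": -0.174,"gripper": 1},{"tx": -90,"ty": -69,"wz": -0.262,"gripper": 1},{"tx": -120,"ty": -92,"wz": -0.349,"gripper": 1},{"tx": -150,"ty": -115,"wz": -0.436,"gripper": 1}]' --grip_force 15

```text
validation failed for argument at $.in...
```

jog_arm --increments '[{"tx": -15,"ty": -29,"tz": 3,"gripper": 1},{"tx": -30,"ty": -57,"tz": 6,"gripper": 1},{"tx": -44,"ty": -86,"tz": 10,"gripper": 1},{"tx": -59,"ty": -114,"tz": 13,"gripper": 1},{"tx": -74,"ty": -143,"tz": 16,"gripper": 1}]'

```text
validation failed for argument at $.in...
```

jog_arm --increments '[{"tx": -15,"ty": -29,"tz": 3,"gripper": 1},{"tx": -30,"ty": -57,"tz": 6,"gripper": 1},{"tx": -44,"ty": -86,"tz": 10,"gripper": 1},{"tx": -59,"ty": -114,"tz": 13,"gripper": 1},{"tx": -74,"ty": -143,"tz": 16,"gripper": 1}]'

```text
validation failed for argument at $.in...
```

jog_arm --increments '[{"tx": -15,"ty": -29,"tz": 3,"gripper": 0.75},{"tx": -30,"ty": -57,"tz": 6,"gripper": 0.75},{"tx": -44,"ty": -86,"tz": 10,"gripper": 0.75},{"tx": -59,"ty": -114,"tz": 13,"gripper": 0.75},{"tx": -74,"ty": -143,"tz": 16,"gripper": 0.75}]'

```text
validation failed for argument at $.in...
```

jog_arm --increments '[{"tx": -30,"ty": -23,"tz": 0,"wx": 0,"wy": 0,"wz": -0.087,"gripper": 1},{"tx": -60,"ty": -46,"tz": 0,"wx": 0,"wy": 0,"wz": -0.174,"gripper": 1},{"tx": -90,"ty": -69,"tz": 0,"wx": 0,"wy": 0,"wz": -0.262,"gripper": 1},{"tx": -120,"ty": -92,"tz": 0,"wx": 0,"wy": 0,"wz": -0.349,"gripper": 1},{"tx": -150,"ty": -115,"tz": 0,"wx": 0,"wy": 0,"wz": -0.436,"gripper": 1}]' --grip_force 15

```text
time: 1.97
position: [0.3624, 0.4201, 0.1995]
tool_rot: [-0.008, 3.141, 0.001]
ft_force: [0.4, 0.3, 0.7]
grip_width: 1.001
grip_force: 0.0
```

jog_arm --increments '[{"tx": -15,"ty": -29,"tz": 3,"wx": 0,"wy": 0,"wz": 0,"gripper": 1},{"tx": -30,"ty": -57,"tz": 6,"wx": 0,"wy": 0,"wz": 0,"gripper": 1},{"tx": -44,"ty": -86,"tz": 10,"wx": 0,"wy": 0,"wz": 0,"gripper": 1},{"tx": -59,"ty": -114,"tz": 13,"wx": 0,"wy": 0,"wz": 0,"gripper": 1},{"tx": -74,"ty": -143,"tz": 16,"wx": 0,"wy": 0,"wz": 0,"gripper": 1}]'

```text
time: 2.38
position: [0.4364, 0.2774, 0.1835]
tool_rot: [-0.001, 3.141, 0.001]
ft_force: [0.2, 1.2, -0.0]
grip_width: 0.998
grip_force: 0.0
```

jog_arm --increments '[{"tx": -15,"ty": -29,"tz": 3,"wx": 0,"wy": 0,"wz": 0,"gripper": 1},{"tx": -30,"ty": -57,"tz": 6,"wx": 0,"wy": 0,"wz": 0,"gripper": 1},{"tx": -44,"ty": -86,"tz": 10,"wx": 0,"wy": 0,"wz": 0,"gripper": 1},{"tx": -59,"ty": -114,"tz": 13,"wx": 0,"wy": 0,"wz": 0,"gripper": 1},{"tx": -74,"ty": -143,"tz": 16,"wx": 0,"wy": 0,"wz": 0,"gripper": 1}]'

```text
time: 2.8
position: [0.5104, 0.1345, 0.1675]
tool_rot: [-0.001, 3.141, 0.001]
ft_force: [0.1, 0.6, -0.4]
grip_width: 1.0
grip_force: 0.0
```

jog_arm --increments '[{"tx": -15,"ty": -29,"tz": 3,"wx": 0,"wy": 0,"wz": 0,"gripper": 0.8},{"tx": -30,"ty": -57,"tz": 6,"wx": 0,"wy": 0,"wz": 0,"gripper": 0.8},{"tx": -44,"ty": -86,"tz": 10,"wx": 0,"wy": 0,"wz": 0,"gripper": 0.8},{"tx": -60,"ty": -117,"tz": 13,"wx": 0,"wy": 0,"wz": 0,"gripper": 0.8},{"tx": -74,"ty": -142,"tz": 16,"wx": 0,"wy": 0,"wz": 0,"gripper": 0.8}]'

```text
time: 3.22
position: [0.5847, -0.0091, 0.1515]
tool_rot: [0.002, 3.141, -0.001]
ft_force: [-0.0, 0.1, -0.1]
grip_width: 0.817
grip_force: 0.0
```

```bash
python3 - <<'E'
from h import *
s=ctrl.get_state();print(s['time'],s['position'].round(4) if hasattr(s['position'],'round') else s['position'],s['tool_rot'],s['grip_width'])
o=[]
for c in ('top','side'):
    im=vision.get_image(c);p=proj(im,[[.583,-.007,.03]])[0].astype(int);x,y=max(p[0]-50,0),max(p[1]-60,0)
    o.append(cv2.resize(im['color'][y:y+120,x:x+100],None,fx=4,fy=4,interpolation=2))
cv2.imwrite('pics/p1.png',np.hstack(o))
E
```

```text
3.2167 [ 0.5847 -0.0091  0.1515] [ 1.82995668e-03  3.14078072e+00 -1.07791361e-03] 0.8172168039308106
```

View pics/p1.png

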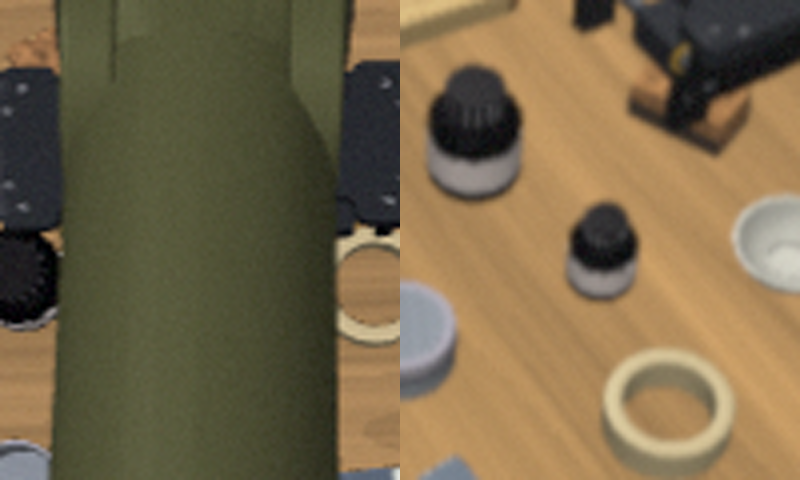

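The side view (right half) shows the small bottle at about (602,250), within a pixel of where (0.583, -0.007) projects. I'll go down and grip it.

jog_arm --increments '[{"tx": 1,"ty": 1,"tz": 36,"wx": 0,"wy": 0,"wz": 0,"gripper": 0.8},{"tx": 1,"ty": 2,"tz": 72,"wx": 0,"wy": 0,"wz": 0,"gripper": 0.8},{"tx": 1,"ty": 2,"tz": 108,"wx": 0,"wy": 0,"wz": 0,"gripper": 0.8},{"tx": 1,"ty": 2,"tz": 132,"wx": 0,"wy": 0,"wz": 0,"gripper": 0.8},{"tx": 1,"ty": 2,"tz": 144,"wx": 0,"wy": 0,"wz": 0,"gripper": 0.8}]'

```text
time: 3.73
position: [0.58, -0.0032, 0.0038]
tool_rot: [0.002, -3.136, -0.0]
ft_force: [-0.4, 0.7, -0.2]
grip_width: 0.797
grip_force: 0.0
```

jog_arm --increments '[{"tx": 0,"ty": 0,"tz": 0,"wx": 0,"wy": 0,"wz": 0,"gripper": 0.6},{"tx": 0,"ty": 0,"tz": 0,"wx": 0,"wy": 0,"wz": 0,"gripper": 0.5},{"tx": 0,"ty": 0,"tz": 0,"wx": 0,"wy": 0,"wz": 0,"gripper": 0.4},{"tx": 0,"ty": 0,"tz": 0,"wx": 0,"wy": 0,"wz": 0,"gripper": 0.35},{"tx": 0,"ty": 0,"tz": 0,"wx": 0,"wy": 0,"wz": 0,"gripper": 0.3}]' --grip_force 15

```text
time: 4.15
position: [0.5845, -0.0041, 0.0092]
tool_rot: [-0.0, 3.138, 0.001]
ft_force: [-0.0, 0.2, 0.2]
grip_width: 0.51
grip_force: 0.0
```

jog_arm --increments '[{"tx": 0,"ty": 0,"tz": 0,"wx": 0,"wy": 0,"wz": 0,"gripper": 0.3},{"tx": 0,"ty": 0,"tz": 0,"wx": 0,"wy": 0,"wz": 0,"gripper": 0.3},{"tx": 0,"ty": 0,"tz": 0,"wx": 0,"wy": 0,"wz": 0,"gripper": 0.3},{"tx": 0,"ty": 0,"tz": 0,"wx": 0,"wy": 0,"wz": 0,"gripper": 0.3},{"tx": 0,"ty": 0,"tz": 0,"wx": 0,"wy": 0,"wz": 0,"gripper": 0.3}]'

```text
time: 4.57
position: [0.5841, -0.0043, 0.0088]
tool_rot: [-0.0, 3.139, 0.001]
ft_force: [0.1, -0.4, 5.3]
grip_width: 0.422
grip_force: 13.8
```

jog_arm --increments '[{"tx": 0,"ty": 0,"tz": -12,"wx": 0,"wy": 0,"wz": 0,"gripper": 0.3},{"tx": 0,"ty": 0,"tz": -32,"wx": 0,"wy": 0,"wz": 0,"gripper": 0.3},{"tx": 0,"ty": 0,"tz": -52,"wx": 0,"wy": 0,"wz": 0,"gripper": 0.3},{"tx": 0,"ty": 0,"tz": -70,"wx": 0,"wy": 0,"wz": 0,"gripper": 0.3},{"tx": 0,"ty": 0,"tz": -80,"wx": 0,"wy": 0,"wz": 0,"gripper": 0.3}]'

```text
time: 4.98
position: [0.5841, -0.0043, 0.0902]
tool_rot: [-0.0, 3.138, 0.001]
ft_force: [-0.4, -0.3, 0.3]
grip_width: 0.303
grip_force: 0.0
```

The grip slipped: the width fell from 0.42 to 0.30 on the lift. I need to look.

```bash
python3 - <<'E'
from h import *
o=[]
for c in ('top','side'):
    im=vision.get_image(c);p=proj(im,[[.583,-.007,.03]])[0].astype(int);x,y=max(p[0]-50,0),max(p[1]-60,0)
    o.append(cv2.resize(im['color'][y:y+120,x:x+100],None,fx=4,fy=4,interpolation=2))
    print(c,x,y,[(d['conf'],d['bbox']) for d in vision.spot_in(c,'ink_c')])
cv2.imwrite('pics/p2.png',np.hstack(o))
E
```

```text
top 200 90 []
side 241 130 [(0.86, [285.1, 182.8, 302.5, 205.0])]
```

View pics/p2.png

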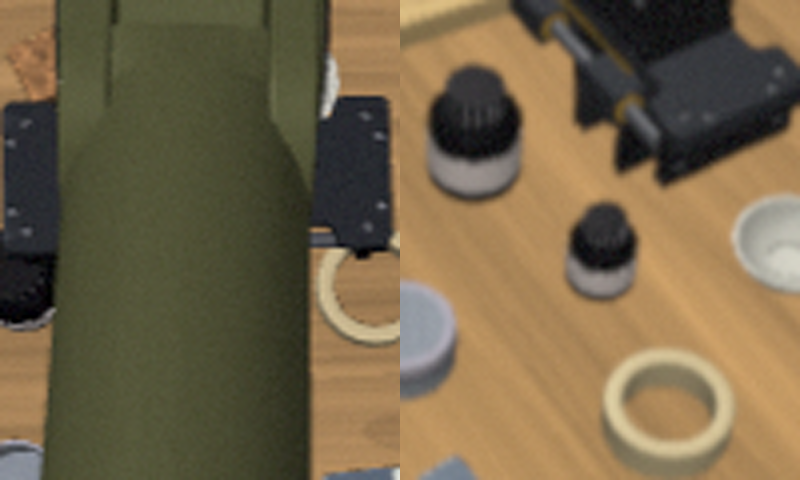

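The bottle still stands upright at about (601,250) in the right half, in the same place. The pads had squeezed its shoulder, so I'll grip lower and harder.

jog_arm --increments '[{"tx": 0,"ty": 0,"tz": -5,"wx": 0,"wy": 0,"wz": 0,"gripper": 0.5},{"tx": 0,"ty": 0,"tz": -5,"wx": 0,"wy": 0,"wz": 0,"gripper": 0.75},{"tx": 0,"ty": 0,"tz": -5,"wx": 0,"wy": 0,"wz": 0,"gripper": 0.75},{"tx": 0,"ty": 0,"tz": -5,"wx": 0,"wy": 0,"wz": 0,"gripper": 0.75},{"tx": 0,"ty": 0,"tz": -5,"wx": 0,"wy": 0,"wz": 0,"gripper": 0.75}]'

```text
time: 5.6
position: [0.5827, -0.0043, 0.0919]
tool_rot: [0.0, -3.141, 0.0]
ft_force: [0.9, -0.2, -0.3]
grip_width: 0.595
grip_force: 0.0
```

jog_arm --increments '[{"tx": 0,"ty": 0,"tz": 10,"wx": 0,"wy": 0,"wz": 0,"gripper": 0.75},{"tx": 0,"ty": 0,"tz": 40,"wx": 0,"wy": 0,"wz": 0,"gripper": 0.75},{"tx": 0,"ty": 0,"tz": 68,"wx": 0,"wy": 0,"wz": 0,"gripper": 0.75},{"tx": 0,"ty": 0,"tz": 83,"wx": 0,"wy": 0,"wz": 0,"gripper": 0.75},{"tx": 0,"ty": 0,"tz": 91,"wx": 0,"wy": 0,"wz": 0,"gripper": 0.75}]'

```text
time: 6.02
position: [0.5804, -0.0043, -0.0021]
tool_rot: [0.0, -3.136, 0.001]
ft_force: [-0.7, 0.5, 0.6]
grip_width: 0.747
grip_force: 0.0
```

jog_arm --increments '[{"tx": 0,"ty": 0,"tz": 0,"wx": 0,"wy": 0,"wz": 0,"gripper": 0.3},{"tx": 0,"ty": 0,"tz": 0,"wx": 0,"wy": 0,"wz": 0,"gripper": 0.3},{"tx": 0,"ty": 0,"tz": 0,"wx": 0,"wy": 0,"wz": 0,"gripper": 0.3},{"tx": 0,"ty": 0,"tz": 0,"wx": 0,"wy": 0,"wz": 0,"gripper": 0.3},{"tx": 0,"ty": 0,"tz": 0,"wx": 0,"wy": 0,"wz": 0,"gripper": 0.3}]' --grip_force 25

```text
time: 6.43
position: [0.584, -0.0042, 0.0026]
tool_rot: [-0.0, 3.139, 0.001]
ft_force: [0.3, 0.3, 0.9]
grip_width: 0.455
grip_force: 0.2
```

jog_arm --increments '[{"tx": 0,"ty": 0,"tz": 0,"wx": 0,"wy": 0,"wz": 0,"gripper": 0.3},{"tx": 0,"ty": 0,"tz": 0,"wx": 0,"wy": 0,"wz": 0,"gripper": 0.3},{"tx": 0,"ty": 0,"tz": 0,"wx": 0,"wy": 0,"wz": 0,"gripper": 0.3},{"tx": 0,"ty": 0,"tz": 0,"wx": 0,"wy": 0,"wz": 0,"gripper": 0.3},{"tx": 0,"ty": 0,"tz": 0,"wx": 0,"wy": 0,"wz": 0,"gripper": 0.3}]'

```text
time: 6.85
position: [0.584, -0.0042, 0.0025]
tool_rot: [-0.0, 3.14, 0.001]
ft_force: [-0.8, 0.3, 5.1]
grip_width: 0.437
grip_force: 25.0
```

jog_arm --increments '[{"tx": 0,"ty": 0,"tz": -4,"wx": 0,"wy": 0,"wz": 0,"gripper": 0.3},{"tx": 0,"ty": 0,"tz": -10,"wx": 0,"wy": 0,"wz": 0,"gripper": 0.3},{"tx": 0,"ty": 0,"tz": -18,"wx": 0,"wy": 0,"wz": 0,"gripper": 0.3},{"tx": 0,"ty": 0,"tz": -26,"wx": 0,"wy": 0,"wz": 0,"gripper": 0.3},{"tx": 0,"ty": 0,"tz": -30,"wx": 0,"wy": 0,"wz": 0,"gripper": 0.3}]'

```text
time: 7.27
position: [0.5837, -0.0043, 0.0328]
tool_rot: [-0.0, 3.14, 0.0]
ft_force: [1.0, 0.3, -0.8]
grip_width: 0.44
grip_force: 25.0
```

jog_arm --increments '[{"tx": 0,"ty": 0,"tz": -10,"wx": 0,"wy": 0,"wz": 0,"gripper": 0.3},{"tx": 2,"ty": -8,"tz": -28,"wx": 0,"wy": 0,"wz": 0,"gripper": 0.3},{"tx": 4,"ty": -22,"tz": -44,"wx": 0,"wy": 0,"wz": 0,"gripper": 0.3},{"tx": 6,"ty": -42,"tz": -55,"wx": 0,"wy": 0,"wz": 0,"gripper": 0.3},{"tx": 9,"ty": -70,"tz": -60,"wx": 0,"wy": 0,"wz": 0,"gripper": 0.3}]'

```text
time: 7.68
position: [0.5756, -0.0723, 0.094]
tool_rot: [-0.007, 3.138, 0.003]
ft_force: [0.7, -0.6, -1.8]
grip_width: 0.442
grip_force: 25.0
```

jog_arm --increments '[{"tx": 3,"ty": -30,"tz": 0,"wx": 0,"wy": 0,"wz": 0,"gripper": 0.3},{"tx": 6,"ty": -60,"tz": 0,"wx": 0,"wy": 0,"wz": 0,"gripper": 0.3},{"tx": 9,"ty": -90,"tz": 0,"wx": 0,"wy": 0,"wz": 0,"gripper": 0.3},{"tx": 11,"ty": -118,"tz": 0,"wx": 0,"wy": 0,"wz": 0,"gripper": 0.3},{"tx": 13,"ty": -144,"tz": 0,"wx": 0,"wy": 0,"wz": 0,"gripper": 0.3}]'

```text
time: 8.1
position: [0.5606, -0.2202, 0.0922]
tool_rot: [0.001, 3.141, -0.0]
ft_force: [0.7, 0.1, -0.8]
grip_width: 0.434
grip_force: 25.0
```

jog_arm --increments '[{"tx": 2,"ty": -24,"tz": 0,"wx": 0,"wy": 0,"wz": 0,"gripper": 0.3},{"tx": 4,"ty": -46,"tz": 0,"wx": 0,"wy": 0,"wz": 0,"gripper": 0.3},{"tx": 6,"ty": -62,"tz": 0,"wx": 0,"wy": 0,"wz": 0,"gripper": 0.3},{"tx": 7,"ty": -72,"tz": 5,"wx": 0,"wy": 0,"wz": 0,"gripper": 0.3},{"tx": 7,"ty": -76,"tz": 20,"wx": 0,"wy": 0,"wz": 0,"gripper": 0.3}]'

```text
time: 8.52
position: [0.5549, -0.2976, 0.0737]
tool_rot: [0.004, 3.137, -0.004]
ft_force: [-0.1, -0.5, -1.4]
grip_width: 0.438
grip_force: 25.0
```

jog_arm --increments '[{"tx": 0,"ty": 0,"tz": 18,"wx": 0,"wy": 0,"wz": 0,"gripper": 0.3},{"tx": 0,"ty": 0,"tz": 34,"wx": 0,"wy": 0,"wz": 0,"gripper": 0.3},{"tx": 0,"ty": 0,"tz": 46,"wx": 0,"wy": 0,"wz": 0,"gripper": 0.3},{"tx": 0,"ty": 0,"tz": 53,"wx": 0,"wy": 0,"wz": 0,"gripper": 0.3},{"tx": 0,"ty": 0,"tz": 56,"wx": 0,"wy": 0,"wz": 0,"gripper": 0.3}]'

```text
time: 8.93
position: [0.5535, -0.2933, 0.0141]
tool_rot: [0.001, -3.14, -0.002]
ft_force: [-0.6, 0.5, -1.6]
grip_width: 0.432
grip_force: 25.0
```

jog_arm --increments '[{"tx": 0,"ty": 0,"tz": 3,"wx": 0,"wy": 0,"wz": 0,"gripper": 0.3},{"tx": 0,"ty": 0,"tz": 5,"wx": 0,"wy": 0,"wz": 0,"gripper": 0.3},{"tx": 0,"ty": 0,"tz": 7,"wx": 0,"wy": 0,"wz": 0,"gripper": 0.3},{"tx": 0,"ty": 0,"tz": 8,"wx": 0,"wy": 0,"wz": 0,"gripper": 0.3},{"tx": 0,"ty": 0,"tz": 9,"wx": 0,"wy": 0,"wz": 0,"gripper": 0.3}]'

```text
time: 9.35
position: [0.5544, -0.2944, 0.0068]
tool_rot: [-0.0, 3.141, -0.0]
ft_force: [-1.0, 0.4, -1.1]
grip_width: 0.44
grip_force: 25.0
```

jog_arm --increments '[{"tx": 0,"ty": 0,"tz": 1,"wx": 0,"wy": 0,"wz": 0,"gripper": 0.3},{"tx": 0,"ty": 0,"tz": 1,"wx": 0,"wy": 0,"wz": 0,"gripper": 0.3},{"tx": 0,"ty": 0,"tz": 1,"wx": 0,"wy": 0,"wz": 0,"gripper": 0.3},{"tx": 0,"ty": 0,"tz": 1,"wx": 0,"wy": 0,"wz": 0,"gripper": 0.3},{"tx": 0,"ty": 0,"tz": 1,"wx": 0,"wy": 0,"wz": 0,"gripper": 0.3}]'

```text
time: 9.77
position: [0.5541, -0.2943, 0.0055]
tool_rot: [-0.0, 3.141, 0.0]
ft_force: [-0.0, -0.2, -1.5]
grip_width: 0.441
grip_force: 25.0
```

jog_arm --increments '[{"tx": 0,"ty": 0,"tz": 1,"wx": 0,"wy": 0,"wz": 0,"gripper": 0.3},{"tx": 0,"ty": 0,"tz": 1,"wx": 0,"wy": 0,"wz": 0,"gripper": 0.6},{"tx": 0,"ty": 0,"tz": 1,"wx": 0,"wy": 0,"wz": 0,"gripper": 0.7},{"tx": 0,"ty": 0,"tz": 1,"wx": 0,"wy": 0,"wz": 0,"gripper": 0.7},{"tx": 0,"ty": 0,"tz": 1,"wx": 0,"wy": 0,"wz": 0,"gripper": 0.7}]'

```text
time: 10.18
position: [0.5541, -0.2943, 0.0043]
tool_rot: [-0.0, 3.141, -0.0]
ft_force: [0.0, -1.0, -0.8]
grip_width: 0.646
grip_force: 0.0
```

jog_arm --increments '[{"tx": 0,"ty": 0,"tz": 0,"wx": 0,"wy": 0,"wz": 0,"gripper": 0.75},{"tx": 0,"ty": 0,"tz": -15,"wx": 0,"wy": 0,"wz": 0,"gripper": 0.8},{"tx": 0,"ty": 0,"tz": -45,"wx": 0,"wy": 0,"wz": 0,"gripper": 0.83},{"tx": 0,"ty": 0,"tz": -80,"wx": 0,"wy": 0,"wz": 0,"gripper": 0.83},{"tx": 0,"ty": 0,"tz": -115,"wx": 0,"wy": 0,"wz": 0,"gripper": 0.83}]'

```text
time: 10.6
position: [0.5533, -0.294, 0.1199]
tool_rot: [-0.0, -3.14, -0.001]
ft_force: [0.7, -1.1, 0.1]
grip_width: 0.821
grip_force: 0.0
```

jog_arm --increments '[{"tx": 11,"ty": 39,"tz": 0,"wx": 0,"wy": 0,"wz": 0,"gripper": 0.85},{"tx": 23,"ty": 78,"tz": 0,"wx": 0,"wy": 0,"wz": 0,"gripper": 0.85},{"tx": 35,"ty": 117,"tz": 0,"wx": 0,"wy": 0,"wz": 0,"gripper": 0.85},{"tx": 46,"ty": 157,"tz": 0,"wx": 0,"wy": 0,"wz": 0,"gripper": 0.85},{"tx": 58,"ty": 196,"tz": 0,"wx": 0,"wy": 0,"wz": 0,"gripper": 0.85}]'

```text
time: 11.02
position: [0.4953, -0.0965, 0.1195]
tool_rot: [0.0, 3.141, 0.0]
ft_force: [0.4, 0.1, -0.2]
grip_width: 0.853
grip_force: 0.0
```

jog_arm --increments '[{"tx": 11,"ty": 39,"tz": 0,"wx": 0,"wy": 0,"wz": 0,"gripper": 0.85},{"tx": 23,"ty": 78,"tz": 0,"wx": 0,"wy": 0,"wz": 0,"gripper": 0.85},{"tx": 35,"ty": 117,"tz": 0,"wx": 0,"wy": 0,"wz": 0,"gripper": 0.85},{"tx": 46,"ty": 157,"tz": 0,"wx": 0,"wy": 0,"wz": 0,"gripper": 0.85},{"tx": 58,"ty": 197,"tz": 0,"wx": 0,"wy": 0,"wz": 0,"gripper": 0.85}]'

```text
time: 11.43
position: [0.4372, 0.1003, 0.1197]
tool_rot: [0.0, 3.14, 0.001]
ft_force: [1.0, -0.0, 0.8]
grip_width: 0.849
grip_force: 0.0
```

```bash
python3 - <<'E'
from h import *
s=ctrl.get_state();print(s['time'],s['position'],s['grip_width'])
o=[]
for P in ([.438,.099,.03],[.554,-.294,.03]):
    im=vision.get_image('side');p=proj(im,[P])[0].astype(int);x,y=max(p[0]-50,0),max(p[1]-60,0)
    o.append(cv2.circle(cv2.resize(im['color'][y:y+120,x:x+100],None,fx=4,fy=4,interpolation=2),(int(4*(p[0]-x)),int(4*(p[1]-y))),2,(0,0,255),-1))
cv2.imwrite('pics/p3.png',np.hstack(o))
E
```

```text
11.4333 [0.43720791 0.10029373 0.1197075 ] 0.8485643739402526
```

View pics/p3.png

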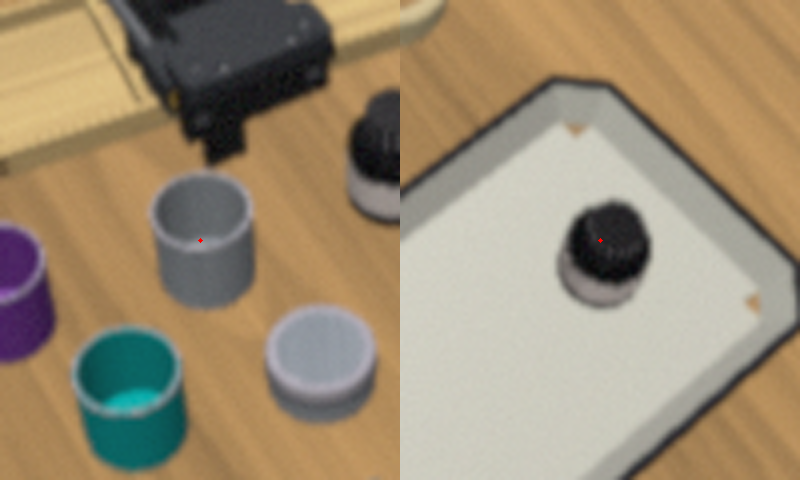

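The ink bottle stands upright in the tray. The mark for the cup sits on its axis at (201,240). I'll pick it up.

jog_arm --increments '[{"tx": 0,"ty": -1,"tz": 25,"wx": 0,"wy": 0,"wz": 0,"gripper": 0.85},{"tx": 0,"ty": -1,"tz": 55,"wx": 0,"wy": 0,"wz": 0,"gripper": 0.85},{"tx": 0,"ty": -1,"tz": 78,"wx": 0,"wy": 0,"wz": 0,"gripper": 0.85},{"tx": 0,"ty": -1,"tz": 90,"wx": 0,"wy": 0,"wz": 0,"gripper": 0.85},{"tx": 0,"ty": -1,"tz": 96,"wx": 0,"wy": 0,"wz": 0,"gripper": 0.85}]'

```text
time: 11.95
position: [0.4365, 0.0966, 0.0214]
tool_rot: [-0.001, -3.138, 0.002]
ft_force: [1.0, 0.5, 0.1]
grip_width: 0.851
grip_force: 0.0
```

jog_arm --increments '[{"tx": 0,"ty": 0,"tz": 0,"wx": 0,"wy": 0,"wz": 0,"gripper": 0.5},{"tx": 0,"ty": 0,"tz": 0,"wx": 0,"wy": 0,"wz": 0,"gripper": 0.5},{"tx": 0,"ty": 0,"tz": 0,"wx": 0,"wy": 0,"wz": 0,"gripper": 0.5},{"tx": 0,"ty": 0,"tz": 0,"wx": 0,"wy": 0,"wz": 0,"gripper": 0.5},{"tx": 0,"ty": 0,"tz": 0,"wx": 0,"wy": 0,"wz": 0,"gripper": 0.5}]' --grip_force 20

```text
time: 12.37
position: [0.4393, 0.0984, 0.0247]
tool_rot: [-0.001, 3.139, 0.002]
ft_force: [-0.7, 1.8, 3.0]
grip_width: 0.638
grip_force: 20.0
```

jog_arm --increments '[{"tx": 0,"ty": 0,"tz": 0,"wx": 0,"wy": 0,"wz": 0,"gripper": 0.5},{"tx": 0,"ty": 0,"tz": -4,"wx": 0,"wy": 0,"wz": 0,"gripper": 0.5},{"tx": 0,"ty": 0,"tz": -10,"wx": 0,"wy": 0,"wz": 0,"gripper": 0.5},{"tx": 0,"ty": 0,"tz": -20,"wx": 0,"wy": 0,"wz": 0,"gripper": 0.5},{"tx": 0,"ty": 0,"tz": -30,"wx": 0,"wy": 0,"wz": 0,"gripper": 0.5}]'

```text
time: 12.78
position: [0.4374, 0.0971, 0.0539]
tool_rot: [-0.0, -3.141, 0.001]
ft_force: [-0.2, 0.3, -0.9]
grip_width: 0.643
grip_force: 20.0
```

jog_arm --increments '[{"tx": 0,"ty": 0,"tz": -15,"wx": 0,"wy": 0,"wz": 0,"gripper": 0.5},{"tx": 0,"ty": -4,"tz": -32,"wx": 0,"wy": 0,"wz": 0,"gripper": 0.5},{"tx": 0,"ty": -12,"tz": -45,"wx": 0,"wy": 0,"wz": 0,"gripper": 0.5},{"tx": -1,"ty": -28,"tz": -53,"wx": 0,"wy": 0,"wz": 0,"gripper": 0.5},{"tx": -2,"ty": -50,"tz": -57,"wx": 0,"wy": 0,"wz": 0,"gripper": 0.5}]'

```text
time: 13.2
position: [0.441, 0.0486, 0.1128]
tool_rot: [-0.005, 3.138, 0.002]
ft_force: [0.4, -0.2, -0.8]
grip_width: 0.641
grip_force: 20.0
```

jog_arm --increments '[{"tx": -1,"ty": -30,"tz": 0,"wx": 0,"wy": 0,"wz": 0,"gripper": 0.5},{"tx": -2,"ty": -60,"tz": 0,"wx": 0,"wy": 0,"wz": 0,"gripper": 0.5},{"tx": -3,"ty": -90,"tz": 0,"wx": 0,"wy": 0,"wz": 0,"gripper": 0.5},{"tx": -5,"ty": -120,"tz": 0,"wx": 0,"wy": 0,"wz": 0,"gripper": 0.5},{"tx": -6,"ty": -150,"tz": 0,"wx": 0,"wy": 0,"wz": 0,"gripper": 0.5}]'

```text
time: 13.62
position: [0.4461, -0.104, 0.1114]
tool_rot: [-0.0, 3.14, 0.0]
ft_force: [0.5, 0.6, -1.4]
grip_width: 0.644
grip_force: 20.0
```

jog_arm --increments '[{"tx": -1,"ty": -30,"tz": 0,"wx": 0,"wy": 0,"wz": 0,"gripper": 0.5},{"tx": -2,"ty": -60,"tz": 0,"wx": 0,"wy": 0,"wz": 0,"gripper": 0.5},{"tx": -3,"ty": -90,"tz": 0,"wx": 0,"wy": 0,"wz": 0,"gripper": 0.5},{"tx": -5,"ty": -118,"tz": 0,"wx": 0,"wy": 0,"wz": 0,"gripper": 0.5},{"tx": -6,"ty": -145,"tz": 0,"wx": 0,"wy": 0,"wz": 0,"gripper": 0.5}]'

```text
time: 14.03
position: [0.452, -0.2492, 0.1114]
tool_rot: [0.0, 3.14, -0.0]
ft_force: [0.2, 0.3, -0.4]
grip_width: 0.64
grip_force: 20.0
```

jog_arm --increments '[{"tx": -1,"ty": -24,"tz": 0,"wx": 0,"wy": 0,"wz": 0,"gripper": 0.5},{"tx": -2,"ty": -42,"tz": 2,"wx": 0,"wy": 0,"wz": 0,"gripper": 0.5},{"tx": -3,"ty": -53,"tz": 10,"wx": 0,"wy": 0,"wz": 0,"gripper": 0.5},{"tx": -3,"ty": -58,"tz": 25,"wx": 0,"wy": 0,"wz": 0,"gripper": 0.5},{"tx": -3,"ty": -59,"tz": 42,"wx": 0,"wy": 0,"wz": 0,"gripper": 0.5}]'

```text
time: 14.45
position: [0.4555, -0.3087, 0.0696]
tool_rot: [0.003, 3.139, -0.003]
ft_force: [0.0, 0.4, -1.4]
grip_width: 0.64
grip_force: 20.0
```

jog_arm --increments '[{"tx": 0,"ty": 0,"tz": 14,"wx": 0,"wy": 0,"wz": 0,"gripper": 0.5},{"tx": 0,"ty": 0,"tz": 24,"wx": 0,"wy": 0,"wz": 0,"gripper": 0.5},{"tx": 0,"ty": 0,"tz": 31,"wx": 0,"wy": 0,"wz": 0,"gripper": 0.5},{"tx": 0,"ty": 0,"tz": 35,"wx": 0,"wy": 0,"wz": 0,"gripper": 0.5},{"tx": 0,"ty": 0,"tz": 36,"wx": 0,"wy": 0,"wz": 0,"gripper": 0.5}]'

```text
time: 14.87
position: [0.455, -0.3061, 0.0322]
tool_rot: [0.001, -3.141, -0.001]
ft_force: [0.3, -0.1, -1.1]
grip_width: 0.643
grip_force: 20.0
```

jog_arm --increments '[{"tx": 0,"ty": 0,"tz": 2,"wx": 0,"wy": 0,"wz": 0,"gripper": 0.5},{"tx": 0,"ty": 0,"tz": 4,"wx": 0,"wy": 0,"wz": 0,"gripper": 0.5},{"tx": 0,"ty": 0,"tz": 5,"wx": 0,"wy": 0,"wz": 0,"gripper": 0.5},{"tx": 0,"ty": 0,"tz": 6,"wx": 0,"wy": 0,"wz": 0,"gripper": 0.5},{"tx": 0,"ty": 0,"tz": 6,"wx": 0,"wy": 0,"wz": 0,"gripper": 0.5}]'

```text
time: 15.28
position: [0.4557, -0.3065, 0.0272]
tool_rot: [-0.001, 3.14, 0.0]
ft_force: [-0.8, 0.8, 2.6]
grip_width: 0.644
grip_force: 20.0
```

jog_arm --increments '[{"tx": 0,"ty": 0,"tz": 0,"wx": 0,"wy": 0,"wz": 0,"gripper": 0.7},{"tx": 0,"ty": 0,"tz": 0,"wx": 0,"wy": 0,"wz": 0,"gripper": 0.8},{"tx": 0,"ty": 0,"tz": 0,"wx": 0,"wy": 0,"wz": 0,"gripper": 0.85},{"tx": 0,"ty": 0,"tz": 0,"wx": 0,"wy": 0,"wz": 0,"gripper": 0.85},{"tx": 0,"ty": 0,"tz": 0,"wx": 0,"wy": 0,"wz": 0,"gripper": 0.85}]'

```text
time: 15.7
position: [0.455, -0.3064, 0.0262]
tool_rot: [0.0, -3.142, 0.0]
ft_force: [0.2, 0.7, -0.8]
grip_width: 0.834
grip_force: 0.0
```

jog_arm --increments '[{"tx": 0,"ty": 0,"tz": -5,"wx": 0,"wy": 0,"wz": 0,"gripper": 0.85},{"tx": 0,"ty": 0,"tz": -20,"wx": 0,"wy": 0,"wz": 0,"gripper": 0.87},{"tx": 0,"ty": 0,"tz": -45,"wx": 0,"wy": 0,"wz": 0,"gripper": 0.87},{"tx": 0,"ty": 0,"tz": -72,"wx": 0,"wy": 0,"wz": 0,"gripper": 0.87},{"tx": 0,"ty": 0,"tz": -93,"wx": 0,"wy": 0,"wz": 0,"gripper": 0.87}]'

```text
time: 16.12
position: [0.4553, -0.3069, 0.1214]
tool_rot: [0.0, 3.14, -0.001]
ft_force: [0.1, 0.2, 0.1]
grip_width: 0.868
grip_force: 0.0
```

jog_arm --increments '[{"tx": 0,"ty": 31,"tz": 0,"wx": 0,"wy": 0,"wz": 0,"gripper": 0.9},{"tx": 0,"ty": 62,"tz": 0,"wx": 0,"wy": 0,"wz": 0,"gripper": 0.9},{"tx": 0,"ty": 93,"tz": 0,"wx": 0,"wy": 0,"wz": 0,"gripper": 0.9},{"tx": 0,"ty": 124,"tz": 0,"wx": 0,"wy": 0,"wz": 0,"gripper": 0.9},{"tx": 0,"ty": 155,"tz": 0,"wx": 0,"wy": 0,"wz": 0,"gripper": 0.9}]'

```text
time: 16.53
position: [0.4549, -0.1501, 0.1198]
tool_rot: [0.0, 3.141, 0.0]
ft_force: [-0.2, -0.7, -0.1]
grip_width: 0.904
grip_force: 0.0
```

jog_arm --increments '[{"tx": 0,"ty": 31,"tz": 0,"wx": 0,"wy": 0,"wz": 0,"gripper": 0.9},{"tx": 0,"ty": 62,"tz": 0,"wx": 0,"wy": 0,"wz": 0,"gripper": 0.9},{"tx": 0,"ty": 95,"tz": 0,"wx": 0,"wy": 0,"wz": 0,"gripper": 0.9},{"tx": 0,"ty": 130,"tz": 0,"wx": 0,"wy": 0,"wz": 0,"gripper": 0.9},{"tx": 0,"ty": 155,"tz": 0,"wx": 0,"wy": 0,"wz": 0,"gripper": 0.9}]'

```text
time: 16.95
position: [0.4548, 0.0067, 0.1199]
tool_rot: [-0.003, 3.141, 0.002]
ft_force: [0.1, -0.0, -0.5]
grip_width: 0.902
grip_force: 0.0
```

jog_arm --increments '[{"tx": 0,"ty": 0,"tz": 25,"wx": 0,"wy": 0,"wz": 0,"gripper": 0.88},{"tx": 0,"ty": 0,"tz": 60,"wx": 0,"wy": 0,"wz": 0,"gripper": 0.88},{"tx": 0,"ty": 0,"tz": 90,"wx": 0,"wy": 0,"wz": 0,"gripper": 0.88},{"tx": 0,"ty": 0,"tz": 107,"wx": 0,"wy": 0,"wz": 0,"gripper": 0.88},{"tx": 0,"ty": 0,"tz": 114,"wx": 0,"wy": 0,"wz": 0,"gripper": 0.88}]'

```text
time: 17.37
position: [0.4527, 0.0033, 0.003]
tool_rot: [0.0, -3.137, 0.002]
ft_force: [-0.6, -0.9, 1.1]
grip_width: 0.879
grip_force: 0.0
```

jog_arm --increments '[{"tx": 0,"ty": 0,"tz": 0,"wx": 0,"wy": 0,"wz": 0,"gripper": 0.55},{"tx": 0,"ty": 0,"tz": 0,"wx": 0,"wy": 0,"wz": 0,"gripper": 0.55},{"tx": 0,"ty": 0,"tz": 0,"wx": 0,"wy": 0,"wz": 0,"gripper": 0.55},{"tx": 0,"ty": 0,"tz": 0,"wx": 0,"wy": 0,"wz": 0,"gripper": 0.55},{"tx": 0,"ty": 0,"tz": 0,"wx": 0,"wy": 0,"wz": 0,"gripper": 0.55}]'

```text
time: 17.78
position: [0.4568, 0.0037, 0.0072]
tool_rot: [-0.0, 3.138, 0.001]
ft_force: [-0.5, -0.6, 5.3]
grip_width: 0.602
grip_force: 2.6
```

jog_arm --increments '[{"tx": 0,"ty": 0,"tz": 0,"wx": 0,"wy": 0,"wz": 0,"gripper": 0.55},{"tx": 0,"ty": 0,"tz": -4,"wx": 0,"wy": 0,"wz": 0,"gripper": 0.55},{"tx": 0,"ty": 0,"tz": -10,"wx": 0,"wy": 0,"wz": 0,"gripper": 0.55},{"tx": 0,"ty": 0,"tz": -20,"wx": 0,"wy": 0,"wz": 0,"gripper": 0.55},{"tx": 0,"ty": 0,"tz": -30,"wx": 0,"wy": 0,"wz": 0,"gripper": 0.55}]'

```text
time: 18.2
position: [0.4549, 0.0036, 0.0363]
tool_rot: [0.0, -3.141, -0.0]
ft_force: [-0.1, -0.2, -0.8]
grip_width: 0.548
grip_force: 0.0
```

The tin wasn't held. I'll take a look.

```bash
python3 - <<'E'
from h import *
o=[]
for c,P in (('side',[.455,.003,.015]),('side',[.455,-.306,.03])):
    im=vision.get_image(c);p=proj(im,[P])[0].astype(int);x,y=max(p[0]-50,0),max(p[1]-60,0)
    q=proj(im,[[P[0]+.03*np.cos(a),P[1]+.03*np.sin(a),z] for z in (0,.03) for a in np.linspace(0,6.28,60)])
    I=cv2.resize(im['color'][y:y+120,x:x+100],None,fx=4,fy=4,interpolation=2)
    if P[1]>0: [cv2.circle(I,(int(4*(u-x)+2),int(4*(v-y)+2)),1,(0,0,255),-1) for u,v in q]
    o.append(I)
cv2.imwrite('pics/p4.png',np.hstack(o))
print([(d['conf'],d['bbox']) for d in vision.spot_in('side','tin_c')])
E
```

```text
Traceback (most recent call last):
ValueError: all the input array dimensions except for the concatenation axis must match exactly, but along dimension 0, the array at index 0 has size 480 and the array at index 1 has size 460
```

```bash
python3 - <<'E'
from h import *
o=[]
for c,P in (('side',[.455,.003,.015]),('side',[.455,-.306,.03])):
    im=vision.get_image(c);p=proj(im,[P])[0].astype(int);x,y=max(p[0]-50,0),min(max(p[1]-60,0),264)
    q=proj(im,[[P[0]+.03*np.cos(a),P[1]+.03*np.sin(a),z] for z in (0,.03) for a in np.linspace(0,6.28,60)])
    I=cv2.resize(im['color'][y:y+120,x:x+100],None,fx=4,fy=4,interpolation=2)
    if P[1]>0: [cv2.circle(I,(int(4*(u-x)+2),int(4*(v-y)+2)),1,(0,0,255),-1) for u,v in q]
    o.append(I)
cv2.imwrite('pics/p4.png',np.hstack(o))
print([(d['conf'],d['bbox']) for d in vision.spot_in('side','tin_c')])
E
```

```text
[(0.68, [226.8, 205.4, 250.8, 233.3])]
```

View pics/p4.png

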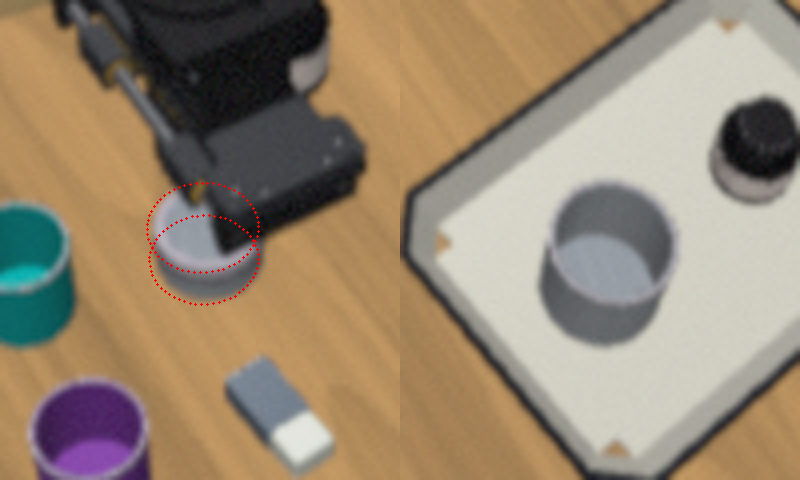

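The cup stands upright in the tray, with the ink bottle behind it. The tin hasn't moved (about (207,240) in the left half), so the pads must have slipped off its lid edge. I'll go lower and slower, with a firmer grip.

jog_arm --increments '[{"tx": 0,"ty": 0,"tz": 0,"wx": 0,"wy": 0,"wz": 0,"gripper": 0.88},{"tx": 0,"ty": 0,"tz": 0,"wx": 0,"wy": 0,"wz": 0,"gripper": 0.88},{"tx": 0,"ty": 0,"tz": 0,"wx": 0,"wy": 0,"wz": 0,"gripper": 0.88},{"tx": 0,"ty": 0,"tz": 0,"wx": 0,"wy": 0,"wz": 0,"gripper": 0.88},{"tx": 0,"ty": 0,"tz": 0,"wx": 0,"wy": 0,"wz": 0,"gripper": 0.88}]' --grip_force 30

```text
time: 18.87
position: [0.4549, 0.0036, 0.0352]
tool_rot: [0.0, -3.141, 0.0]
ft_force: [0.2, -0.4, 0.6]
grip_width: 0.826
grip_force: 0.0
```

jog_arm --increments '[{"tx": 0,"ty": 0,"tz": 12,"wx": 0,"wy": 0,"wz": 0,"gripper": 0.88},{"tx": 0,"ty": 0,"tz": 22,"wx": 0,"wy": 0,"wz": 0,"gripper": 0.88},{"tx": 0,"ty": 0,"tz": 29,"wx": 0,"wy": 0,"wz": 0,"gripper": 0.88},{"tx": 0,"ty": 0,"tz": 33,"wx": 0,"wy": 0,"wz": 0,"gripper": 0.88},{"tx": 0,"ty": 0,"tz": 35,"wx": 0,"wy": 0,"wz": 0,"gripper": 0.88}]'

```text
time: 19.28
position: [0.4543, 0.0035, -0.0006]
tool_rot: [0.0, -3.14, 0.001]
ft_force: [-0.5, 0.1, 0.5]
grip_width: 0.875
grip_force: 0.0
```

jog_arm --increments '[{"tx": 0,"ty": 0,"tz": 0,"wx": 0,"wy": 0,"wz": 0,"gripper": 0.8},{"tx": 0,"ty": 0,"tz": 0,"wx": 0,"wy": 0,"wz": 0,"gripper": 0.75},{"tx": 0,"ty": 0,"tz": 0,"wx": 0,"wy": 0,"wz": 0,"gripper": 0.72},{"tx": 0,"ty": 0,"tz": 0,"wx": 0,"wy": 0,"wz": 0,"gripper": 0.7},{"tx": 0,"ty": 0,"tz": 0,"wx": 0,"wy": 0,"wz": 0,"gripper": 0.6}]'

```text
time: 19.7
position: [0.4553, 0.0037, 0.0007]
tool_rot: [-0.0, 3.141, 0.0]
ft_force: [0.1, 0.9, 0.7]
grip_width: 0.686
grip_force: 3.0
```

jog_arm --increments '[{"tx": 0,"ty": 0,"tz": 0,"wx": 0,"wy": 0,"wz": 0,"gripper": 0.55},{"tx": 0,"ty": 0,"tz": 0,"wx": 0,"wy": 0,"wz": 0,"gripper": 0.55},{"tx": 0,"ty": 0,"tz": 0,"wx": 0,"wy": 0,"wz": 0,"gripper": 0.55},{"tx": 0,"ty": 0,"tz": 0,"wx": 0,"wy": 0,"wz": 0,"gripper": 0.55},{"tx": 0,"ty": 0,"tz": 0,"wx": 0,"wy": 0,"wz": 0,"gripper": 0.55}]'

```text
time: 20.12
position: [0.4553, 0.0037, 0.0007]
tool_rot: [-0.0, 3.141, 0.0]
ft_force: [-0.7, 1.0, 3.3]
grip_width: 0.678
grip_force: 30.0
```

jog_arm --increments '[{"tx": 0,"ty": 0,"tz": -3,"wx": 0,"wy": 0,"wz": 0,"gripper": 0.55},{"tx": 0,"ty": 0,"tz": -8,"wx": 0,"wy": 0,"wz": 0,"gripper": 0.55},{"tx": 0,"ty": 0,"tz": -16,"wx": 0,"wy": 0,"wz": 0,"gripper": 0.55},{"tx": 0,"ty": 0,"tz": -28,"wx": 0,"wy": 0,"wz": 0,"gripper": 0.55},{"tx": 0,"ty": 0,"tz": -40,"wx": 0,"wy": 0,"wz": 0,"gripper": 0.55}]'

```text
time: 20.53
position: [0.4546, 0.0035, 0.041]
tool_rot: [0.0, -3.141, 0.0]
ft_force: [0.1, 0.4, -2.0]
grip_width: 0.676
grip_force: 30.0
```

jog_arm --increments '[{"tx": 1,"ty": 6,"tz": -12,"wx": 0,"wy": 0,"wz": 0.02,"gripper": 0.55},{"tx": 3,"ty": 20,"tz": -24,"wx": 0,"wy": 0,"wz": 0.04,"gripper": 0.55},{"tx": 6,"ty": 45,"tz": -34,"wx": 0,"wy": 0,"wz": 0.06,"gripper": 0.55},{"tx": 9,"ty": 73,"tz": -40,"wx": 0,"wy": 0,"wz": 0.08,"gripper": 0.55},{"tx": 13,"ty": 103,"tz": -40,"wx": 0,"wy": 0,"wz": 0.09,"gripper": 0.55}]'

```text
time: 20.95
position: [0.4432, 0.1073, 0.0826]
tool_rot: [0.146, 3.135, 0.002]
ft_force: [1.6, 0.3, -1.0]
grip_width: 0.678
grip_force: 30.0
```

jog_arm --increments '[{"tx": 7,"ty": 29,"tz": 0,"wx": 0,"wy": 0,"wz": 0,"gripper": 0.55},{"tx": 14,"ty": 58,"tz": 0,"wx": 0,"wy": 0,"wz": 0,"gripper": 0.55},{"tx": 21,"ty": 87,"tz": 0,"wx": 0,"wy": 0,"wz": 0,"gripper": 0.55},{"tx": 27,"ty": 114,"tz": 0,"wx": 0,"wy": 0,"wz": 0,"gripper": 0.55},{"tx": 32,"ty": 138,"tz": 0,"wx": 0,"wy": 0,"wz": 0,"gripper": 0.55}]'

```text
time: 21.37
position: [0.4218, 0.2489, 0.081]
tool_rot: [0.139, 3.138, 0.001]
ft_force: [0.6, 0.2, -0.4]
grip_width: 0.677
grip_force: 30.0
```

jog_arm --increments '[{"tx": 3,"ty": 18,"tz": 0,"wx": 0,"wy": 0,"wz": 0,"gripper": 0.55},{"tx": 5,"ty": 28,"tz": 4,"wx": 0,"wy": 0,"wz": 0,"gripper": 0.55},{"tx": 6,"ty": 32,"tz": 15,"wx": 0,"wy": 0,"wz": 0,"gripper": 0.55},{"tx": 6,"ty": 33,"tz": 29,"wx": 0,"wy": 0,"wz": 0,"gripper": 0.55},{"tx": 6,"ty": 33,"tz": 40,"wx": 0,"wy": 0,"wz": 0,"gripper": 0.55}]'

```text
time: 21.78
position: [0.4191, 0.279, 0.0388]
tool_rot: [-0.142, -3.138, 0.002]
ft_force: [0.5, -0.5, -0.4]
grip_width: 0.676
grip_force: 30.0
```

```bash
python3 - <<'E'
from h import *
s=ctrl.get_state();print(s['position'],s['tool_rot'],s['grip_width'])
o=[]
for c in ('side','top'):
    im=vision.get_image(c);P=[.42,.281,.02];p=proj(im,[P])[0].astype(int);x,y=max(p[0]-50,0),max(p[1]-60,0)
    q=proj(im,[[P[0]+.03*np.cos(a),P[1]+.03*np.sin(a),.005] for a in np.linspace(0,6.28,60)])
    u=np.array([.996,-.09]);v=np.array([.09,.996]);C=np.array([.5155,.2725])
    q=np.r_[q,proj(im,[[*(C+a*u*.147+b*v*.061),.02] for a in np.linspace(-1,1,60) for b in(-1,1)]),proj(im,[[*(C+a*u*.147+b*v*.061),.02] for b in np.linspace(-1,1,40) for a in(-1,1)])]
    I=cv2.resize(im['color'][y:y+120,x:x+100],None,fx=4,fy=4,interpolation=2)
    [cv2.circle(I,(int(4*(a-x)+2),int(4*(b-y)+2)),1,(0,0,255),-1) for a,b in q]
    o.append(I)
cv2.imwrite('pics/p5.png',np.hstack(o))
E
```

```text
[0.41914933 0.27903157 0.03884819] [-1.41932500e-01 -3.13767062e+00  2.30019346e-03] 0.6763869940191044
```

View pics/p5.png

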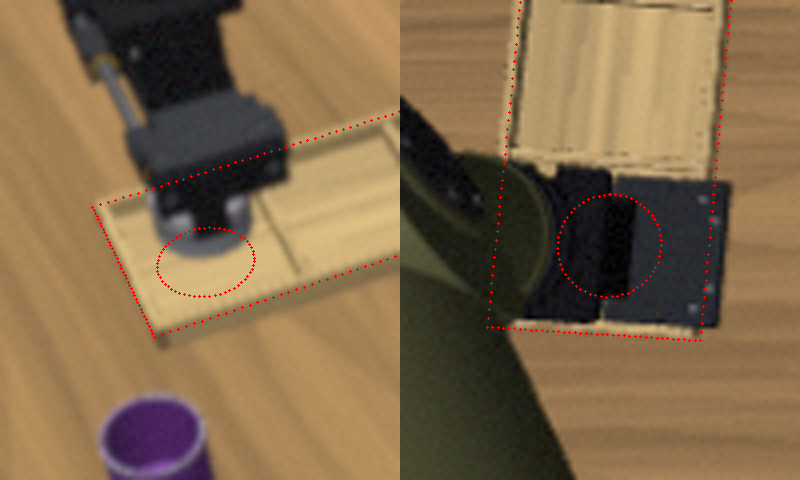

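The tray outline matches within about 2 px in both views, and the tin hangs over the middle of the near compartment. I'll lower it.

jog_arm --increments '[{"tx": 0,"ty": 1,"tz": 10,"wx": 0,"wy": 0,"wz": 0,"gripper": 0.55},{"tx": 0,"ty": 2,"tz": 18,"wx": 0,"wy": 0,"wz": 0,"gripper": 0.55},{"tx": 0,"ty": 2,"tz": 25,"wx": 0,"wy": 0,"wz": 0,"gripper": 0.55},{"tx": 0,"ty": 2,"tz": 30,"wx": 0,"wy": 0,"wz": 0,"gripper": 0.55},{"tx": 0,"ty": 2,"tz": 32,"wx": 0,"wy": 0,"wz": 0,"gripper": 0.55}]'

```text
time: 22.3
position: [0.4192, 0.2818, 0.0074]
tool_rot: [-0.141, -3.137, 0.001]
ft_force: [-0.9, -0.7, -0.4]
grip_width: 0.673
grip_force: 30.0
```

jog_arm --increments '[{"tx": 0,"ty": 0,"tz": 0,"wx": 0,"wy": 0,"wz": 0,"gripper": 0.55},{"tx": 0,"ty": 0,"tz": 0,"wx": 0,"wy": 0,"wz": 0,"gripper": 0.55},{"tx": 0,"ty": 0,"tz": 0,"wx": 0,"wy": 0,"wz": 0,"gripper": 0.55},{"tx": 0,"ty": 0,"tz": 0,"wx": 0,"wy": 0,"wz": 0,"gripper": 0.55},{"tx": 0,"ty": 0,"tz": 0,"wx": 0,"wy": 0,"wz": 0,"gripper": 0.55}]'

```text
time: 22.72
position: [0.4199, 0.2825, 0.0088]
tool_rot: [0.141, 3.138, 0.001]
ft_force: [0.1, -0.2, -0.9]
grip_width: 0.678
grip_force: 30.0
```

Down 3 mm more, then release and rise.

jog_arm --increments '[{"tx": 0,"ty": 0,"tz": 1,"wx": 0,"wy": 0,"wz": 0,"gripper": 0.55},{"tx": 0,"ty": 0,"tz": 2,"wx": 0,"wy": 0,"wz": 0,"gripper": 0.55},{"tx": 0,"ty": 0,"tz": 3,"wx": 0,"wy": 0,"wz": 0,"gripper": 0.55},{"tx": 0,"ty": 0,"tz": 3,"wx": 0,"wy": 0,"wz": 0,"gripper": 0.55},{"tx": 0,"ty": 0,"tz": 3,"wx": 0,"wy": 0,"wz": 0,"gripper": 0.55}]'

```text
time: 23.13
position: [0.4197, 0.2824, 0.0057]
tool_rot: [0.141, 3.138, 0.0]
ft_force: [-1.7, -1.0, 3.8]
grip_width: 0.674
grip_force: 30.0
```

jog_arm --increments '[{"tx": 0,"ty": 0,"tz": 2,"wx": 0,"wy": 0,"wz": 0,"gripper": 0.7},{"tx": 0,"ty": 0,"tz": 1,"wx": 0,"wy": 0,"wz": 0,"gripper": 0.75},{"tx": 0,"ty": 0,"tz": 0,"wx": 0,"wy": 0,"wz": 0,"gripper": 0.77},{"tx": 0,"ty": 0,"tz": 0,"wx": 0,"wy": 0,"wz": 0,"gripper": 0.77},{"tx": 0,"ty": 0,"tz": 0,"wx": 0,"wy": 0,"wz": 0,"gripper": 0.77}]'

```text
time: 23.55
position: [0.4197, 0.2824, 0.0054]
tool_rot: [0.141, 3.138, 0.0]
ft_force: [-0.7, -0.4, -0.1]
grip_width: 0.767
grip_force: 0.0
```

jog_arm --increments '[{"tx": 0,"ty": 0,"tz": -5,"wx": 0,"wy": 0,"wz": 0,"gripper": 0.77},{"tx": 0,"ty": 0,"tz": -20,"wx": 0,"wy": 0,"wz": 0,"gripper": 0.77},{"tx": 0,"ty": 0,"tz": -45,"wx": 0,"wy": 0,"wz": 0,"gripper": 0.75},{"tx": 0,"ty": 0,"tz": -75,"wx": 0,"wy": 0,"wz": 0,"gripper": 0.7},{"tx": 0,"ty": 0,"tz": -100,"wx": 0,"wy": 0,"wz": 0,"gripper": 0.6}]'

```text
time: 23.97
position: [0.4197, 0.2824, 0.1072]
tool_rot: [0.141, 3.138, 0.001]
ft_force: [0.5, -0.2, -0.1]
grip_width: 0.687
grip_force: 0.0
```

jog_arm --increments '[{"tx": -5,"ty": -39,"tz": 0,"wx": 0,"wy": 0,"wz": 0,"gripper": 0.6},{"tx": -10,"ty": -78,"tz": 0,"wx": 0,"wy": 0,"wz": 0,"gripper": 0.6},{"tx": -15,"ty": -117,"tz": 0,"wx": 0,"wy": 0,"wz": 0,"gripper": 0.6},{"tx": -20,"ty": -156,"tz": 0,"wx": 0,"wy": 0,"wz": 0,"gripper": 0.6},{"tx": -25,"ty": -194,"tz": 0,"wx": 0,"wy": 0,"wz": 0,"gripper": 0.6}]'

```text
time: 24.38
position: [0.427, 0.085, 0.1059]
tool_rot: [0.141, 3.138, 0.001]
ft_force: [0.2, 0.8, 1.0]
grip_width: 0.599
grip_force: 0.0
```

jog_arm --increments '[{"tx": -5,"ty": -39,"tz": 0,"wx": 0,"wy": 0,"wz": 0.1,"gripper": 0.6},{"tx": -10,"ty": -78,"tz": 0,"wx": 0,"wy": 0,"wz": 0.2,"gripper": 0.6},{"tx": -15,"ty": -117,"tz": 0,"wx": 0,"wy": 0,"wz": 0.3,"gripper": 0.6},{"tx": -20,"ty": -156,"tz": 0,"wx": 0,"wy": 0,"wz": 0.4,"gripper": 0.6},{"tx": -25,"ty": -194,"tz": 0,"wx": 0,"wy": 0,"wz": 0.5,"gripper": 0.6}]'

```text
time: 24.8
position: [0.4344, -0.1106, 0.106]
tool_rot: [0.92, 3.002, 0.001]
ft_force: [1.7, -0.1, -0.1]
grip_width: 0.599
grip_force: 0.0
```

jog_arm --increments '[{"tx": 0,"ty": 0,"tz": 0,"wx": 0,"wy": 0,"wz": 0.1,"gripper": 0.6},{"tx": 0,"ty": 0,"tz": 0,"wx": 0,"wy": 0,"wz": 0.2,"gripper": 0.6},{"tx": 0,"ty": 0,"tz": 0,"wx": 0,"wy": 0,"wz": 0.3,"gripper": 0.6},{"tx": 0,"ty": 0,"tz": 0,"wx": 0,"wy": 0,"wz": 0.4,"gripper": 0.6},{"tx": 0,"ty": 0,"tz": 0,"wx": 0,"wy": 0,"wz": 0.5,"gripper": 0.6}]'

```text
time: 25.22
position: [0.4347, -0.1087, 0.1057]
tool_rot: [1.635, 2.682, 0.001]
ft_force: [-0.1, -0.1, 0.2]
grip_width: 0.602
grip_force: 0.0
```

jog_arm --increments '[{"tx": 0,"ty": 0,"tz": 10,"wx": 0,"wy": 0,"wz": 0.1,"gripper": 0.55},{"tx": 0,"ty": 0,"tz": 20,"wx": 0,"wy": 0,"wz": 0.2,"gripper": 0.55},{"tx": 0,"ty": 0,"tz": 30,"wx": 0,"wy": 0,"wz": 0.3,"gripper": 0.55},{"tx": 0,"ty": 0,"tz": 40,"wx": 0,"wy": 0,"wz": 0.4,"gripper": 0.55},{"tx": 0,"ty": 0,"tz": 45,"wx": 0,"wy": 0,"wz": 0.4,"gripper": 0.55}]'

```text
time: 25.63
position: [0.434, -0.1084, 0.0596]
tool_rot: [-2.132, -2.306, 0.001]
ft_force: [-0.3, -0.8, 0.2]
grip_width: 0.552
grip_force: 0.0
```

```bash
python3 - <<'E'
from h import *
s=ctrl.get_state();r=R.from_rotvec(s['tool_rot']).as_matrix();print(s['position'],'x',r[:2,0],'y',r[:2,1],s['grip_width'])
o=[]
for c,P in (('side',[.434,-.109,.018]),('side',[.42,.282,.02])):
    im=vision.get_image(c);p=proj(im,[P])[0].astype(int);x,y=max(p[0]-50,0),max(p[1]-60,0)
    I=cv2.resize(im['color'][y:y+120,x:x+100],None,fx=4,fy=4,interpolation=2)
    if P[1]<0:
        a=np.radians(4.5);u=np.array([np.cos(a),np.sin(a)]);v=np.array([-u[1],u[0]])
        q=proj(im,[[*(np.array(P[:2])+i*u*.013+j*v*.032),.018] for i,j in((-1,-1),(-1,1),(1,1),(1,-1))])
        cv2.polylines(I,[np.int32((q-[x,y])*4+2)],True,(0,0,255),1)
    o.append(I)
cv2.imwrite('pics/p6.png',np.hstack(o))
E
```

```text
[ 0.43402002 -0.10844684  0.05960042] x [-0.07843223  0.99691938] y [0.99691891 0.07843256] 0.5516157289344384
```

View pics/p6.png

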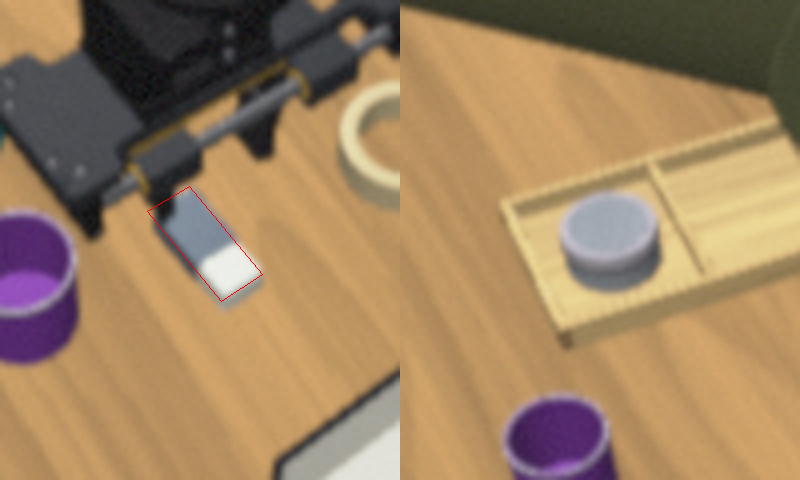

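The tin lies flat in the near compartment. The eraser's drawn outline matches the eraser at (205,243). I'll go down and grip it.

jog_arm --increments '[{"tx": 0,"ty": 0,"tz": 18,"wx": 0,"wy": 0,"wz": 0,"gripper": 0.55},{"tx": 0,"ty": 0,"tz": 35,"wx": 0,"wy": 0,"wz": 0,"gripper": 0.55},{"tx": 0,"ty": 0,"tz": 47,"wx": 0,"wy": 0,"wz": 0,"gripper": 0.55},{"tx": 0,"ty": 0,"tz": 54,"wx": 0,"wy": 0,"wz": 0,"gripper": 0.55},{"tx": 0,"ty": 0,"tz": 57,"wx": 0,"wy": 0,"wz": 0,"gripper": 0.55}]' --grip_force 20

```text
time: 26.15
position: [0.4344, -0.1085, 0.003]
tool_rot: [-2.127, -2.311, 0.001]
ft_force: [0.2, 0.2, -0.1]
grip_width: 0.552
grip_force: 0.0
```

jog_arm --increments '[{"tx": 0,"ty": 0,"tz": 1,"wx": 0,"wy": 0,"wz": 0,"gripper": 0.55},{"tx": 0,"ty": 0,"tz": 2,"wx": 0,"wy": 0,"wz": 0,"gripper": 0.4},{"tx": 0,"ty": 0,"tz": 2,"wx": 0,"wy": 0,"wz": 0,"gripper": 0.3},{"tx": 0,"ty": 0,"tz": 2,"wx": 0,"wy": 0,"wz": 0,"gripper": 0.15},{"tx": 0,"ty": 0,"tz": 2,"wx": 0,"wy": 0,"wz": 0,"gripper": 0.15}]'

```text
time: 26.57
position: [0.4351, -0.1086, 0.0019]
tool_rot: [2.129, 2.309, 0.001]
ft_force: [0.6, -0.6, 0.6]
grip_width: 0.33
grip_force: 0.0
```

jog_arm --increments '[{"tx": 0,"ty": 0,"tz": 0,"wx": 0,"wy": 0,"wz": 0,"gripper": 0.15},{"tx": 0,"ty": 0,"tz": 0,"wx": 0,"wy": 0,"wz": 0,"gripper": 0.15},{"tx": 0,"ty": 0,"tz": 0,"wx": 0,"wy": 0,"wz": 0,"gripper": 0.15},{"tx": 0,"ty": 0,"tz": 0,"wx": 0,"wy": 0,"wz": 0,"gripper": 0.15},{"tx": 0,"ty": 0,"tz": 0,"wx": 0,"wy": 0,"wz": 0,"gripper": 0.15}]'

```text
time: 26.98
position: [0.4346, -0.1086, 0.0014]
tool_rot: [2.13, 2.31, 0.0]
ft_force: [0.5, 0.1, -0.1]
grip_width: 0.153
grip_force: 0.0
```

jog_arm --increments '[{"tx": 0,"ty": 0,"tz": -3,"wx": 0,"wy": 0,"wz": 0,"gripper": 0.15},{"tx": 0,"ty": 0,"tz": -8,"wx": 0,"wy": 0,"wz": 0,"gripper": 0.15},{"tx": 0,"ty": 0,"tz": -16,"wx": 0,"wy": 0,"wz": 0,"gripper": 0.15},{"tx": 0,"ty": 0,"tz": -28,"wx": 0,"wy": 0,"wz": 0,"gripper": 0.15},{"tx": 0,"ty": 0,"tz": -40,"wx": 0,"wy": 0,"wz": 0,"gripper": 0.15}]'

```text
time: 27.4
position: [0.4346, -0.1087, 0.0423]
tool_rot: [2.13, 2.309, -0.0]
ft_force: [-0.6, -0.3, -0.1]
grip_width: 0.151
grip_force: 0.0
```

Closed on nothing: 0.15, no force. The fingertips may be higher than the reported TCP, so I'll check that in the picture.

```bash
python3 - <<'E'
from h import *
s=ctrl.get_state();r=R.from_rotvec(s['tool_rot']).as_matrix();t=np.array(s['position']);print(t)
im=vision.get_image('side');p=proj(im,[t])[0].astype(int);x,y=p[0]-50,p[1]-70
I=cv2.resize(im['color'][y:y+120,x:x+100],None,fx=5,fy=5,interpolation=2)
for k,col in ((0,(0,0,255)),(.019,(0,255,0)),(.07,(255,255,0))):
    for w in (-.0065,.0065):
        u,v=proj(im,[t-k*r[:,2]+w*r[:,1]])[0];cv2.circle(I,(int(5*(u-x)+2),int(5*(v-y)+2)),2,col,-1)
cv2.imwrite('pics/p7.png',I)
E
```

```text
[ 0.4346014  -0.10868996  0.042348  ]
```

View pics/p7.png

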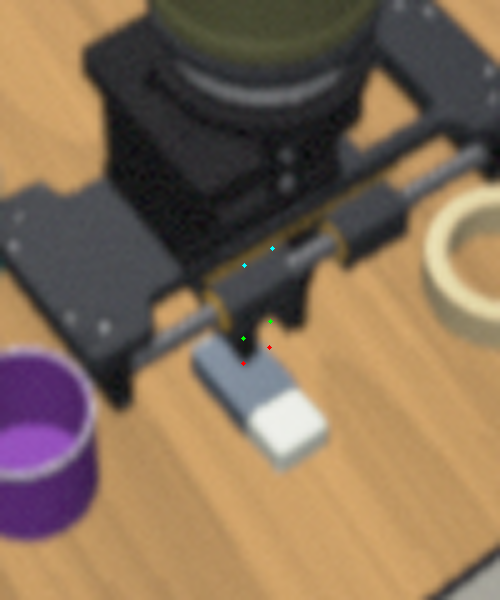

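The picture shows both fingertips, at about (246,360) and (292,327). That is where the green dots lie, 19 mm behind the reported TCP, so the real tips are about 19 mm higher than reported. That also explains the earlier slips. Before going lower I'll check how much room the gripper body has over the purple cup.

```bash
python3 - <<'E'
from h import *
np.set_printoptions(precision=1,suppress=True)
s=ctrl.get_state();r=R.from_rotvec(s['tool_rot']).as_matrix();t=np.array(s['position'])
im=vision.get_image('side');p=proj(im,[t])[0].astype(int);x,y=p[0]-50,p[1]-70
f=lambda P:(proj(im,[P])[0]-[x,y])*5+2
for n,sy,sx in (('-close,-worldy',-.095,-.0375),('-close,+worldy',-.095,.0375),('+close,-worldy',.095,-.0375)):
    print(n,[(k,f(t+sy*r[:,1]+sx*r[:,0]-np.array([0,0,-1])*k*.001)) for k in (60,70,80,89)])
a=np.linspace(0,6.28,40)
from scipy.optimize import least_squares
for nm,c0,b in (('purple',(.335,-.09),[195,250,229,290]),('teal',(.358,.024),None)):
    b=b or min((o['bbox'] for c in ['side'] for o in vision.spot_in(c,'cup_c')),key=lambda o:np.hypot((o[0]+o[2])/2-193,(o[1]+o[3])/2-223))
    g=lambda q:(lambda Q:np.r_[Q.min(0),Q.max(0)]-b)(proj(im,np.concatenate([np.c_[q[0]+.028*np.cos(a),q[1]+.028*np.sin(a),0*a+z] for z in(0,.058)])))
    L=least_squares(g,c0);print(nm,L.x*1000,L.fun)
E
```

```text
-close,-worldy [(60, array([102.5, 475.1])), (70, array([101.3, 461.3])), (80, array([100. , 447.2])), (89, array([ 98.8, 434.3]))]
-close,+worldy [(60, array([ -9.6, 328.3])), (70, array([-11.8, 313.7])), (80, array([-14.2, 298.8])), (89, array([-16.3, 285.2]))]
+close,-worldy [(60, array([515.4, 217.3])), (70, array([518. , 202.2])), (80, array([520.6, 186.9])), (89, array([523.1, 172.8]))]
purple [339.  -93.9] [ 1.6  0.2 -1.7 -0.1]
teal [359.7  24.2] [-0.5  1.1  0.6 -1.1]
```

The body sits at least 89 mm above the reported TCP, so the whole tool reads 19 mm too low and the cup will be cleared. I'll open and go down to a reported z of about -15 mm.

jog_arm --increments '[{"tx": 0,"ty": 0,"tz": 0,"wx": 0,"wy": 0,"wz": 0,"gripper": 0.55},{"tx": 0,"ty": 0,"tz": 0,"wx": 0,"wy": 0,"wz": 0,"gripper": 0.55},{"tx": 0,"ty": 0,"tz": 0,"wx": 0,"wy": 0,"wz": 0,"gripper": 0.55},{"tx": 0,"ty": 0,"tz": 0,"wx": 0,"wy": 0,"wz": 0,"gripper": 0.55},{"tx": 0,"ty": 0,"tz": 0,"wx": 0,"wy": 0,"wz": 0,"gripper": 0.55}]'

```text
time: 27.97
position: [0.4343, -0.1086, 0.041]
tool_rot: [-2.129, -2.309, 0.001]
ft_force: [0.2, -0.8, -0.2]
grip_width: 0.446
grip_force: 0.0
```

jog_arm --increments '[{"tx": 0,"ty": 0,"tz": 15,"wx": 0,"wy": 0,"wz": 0,"gripper": 0.55},{"tx": 0,"ty": 0,"tz": 28,"wx": 0,"wy": 0,"wz": 0,"gripper": 0.55},{"tx": 0,"ty": 0,"tz": 38,"wx": 0,"wy": 0,"wz": 0,"gripper": 0.55},{"tx": 0,"ty": 0,"tz": 44,"wx": 0,"wy": 0,"wz": 0,"gripper": 0.55},{"tx": 0,"ty": 0,"tz": 48,"wx": 0,"wy": 0,"wz": 0,"gripper": 0.55}]'

```text
time: 28.38
position: [0.4341, -0.1086, -0.0075]
tool_rot: [-2.129, -2.309, 0.001]
ft_force: [0.0, 0.7, 0.3]
grip_width: 0.544
grip_force: 0.0
```

jog_arm --increments '[{"tx": 0,"ty": 0,"tz": 2,"wx": 0,"wy": 0,"wz": 0,"gripper": 0.55},{"tx": 0,"ty": 0,"tz": 4,"wx": 0,"wy": 0,"wz": 0,"gripper": 0.55},{"tx": 0,"ty": 0,"tz": 6,"wx": 0,"wy": 0,"wz": 0,"gripper": 0.55},{"tx": 0,"ty": 0,"tz": 7,"wx": 0,"wy": 0,"wz": 0,"gripper": 0.55},{"tx": 0,"ty": 0,"tz": 8,"wx": 0,"wy": 0,"wz": 0,"gripper": 0.55}]'

```text
time: 28.8
position: [0.4349, -0.1086, -0.0145]
tool_rot: [2.129, 2.309, 0.001]
ft_force: [0.3, 0.8, -0.4]
grip_width: 0.552
grip_force: 0.0
```

jog_arm --increments '[{"tx": 0,"ty": 0,"tz": 0,"wx": 0,"wy": 0,"wz": 0,"gripper": 0.15},{"tx": 0,"ty": 0,"tz": 0,"wx": 0,"wy": 0,"wz": 0,"gripper": 0.15},{"tx": 0,"ty": 0,"tz": 0,"wx": 0,"wy": 0,"wz": 0,"gripper": 0.15},{"tx": 0,"ty": 0,"tz": 0,"wx": 0,"wy": 0,"wz": 0,"gripper": 0.15},{"tx": 0,"ty": 0,"tz": 0,"wx": 0,"wy": 0,"wz": 0,"gripper": 0.15}]' --grip_force 20

```text
time: 29.22
position: [0.4349, -0.1086, -0.0145]
tool_rot: [2.129, 2.309, 0.001]
ft_force: [0.3, -0.5, 1.0]
grip_width: 0.294
grip_force: 20.0
```

jog_arm --increments '[{"tx": 0,"ty": 0,"tz": 0,"wx": 0,"wy": 0,"wz": 0,"gripper": 0.15},{"tx": 0,"ty": 0,"tz": 0,"wx": 0,"wy": 0,"wz": 0,"gripper": 0.15},{"tx": 0,"ty": 0,"tz": 0,"wx": 0,"wy": 0,"wz": 0,"gripper": 0.15},{"tx": 0,"ty": 0,"tz": 0,"wx": 0,"wy": 0,"wz": 0,"gripper": 0.15},{"tx": 0,"ty": 0,"tz": 0,"wx": 0,"wy": 0,"wz": 0,"gripper": 0.15}]'

```text
time: 29.63
position: [0.4348, -0.1086, -0.0145]
tool_rot: [2.13, 2.309, 0.001]
ft_force: [0.5, 0.2, 1.7]
grip_width: 0.298
grip_force: 20.0
```

jog_arm --increments '[{"tx": 0,"ty": 0,"tz": -5,"wx": 0,"wy": 0,"wz": 0,"gripper": 0.15},{"tx": 0,"ty": 0,"tz": -20,"wx": 0,"wy": 0,"wz": 0,"gripper": 0.15},{"tx": 0,"ty": 0,"tz": -48,"wx": 0,"wy": 0,"wz": 0,"gripper": 0.15},{"tx": 0,"ty": 0,"tz": -80,"wx": 0,"wy": 0,"wz": 0,"gripper": 0.15},{"tx": 0,"ty": 0,"tz": -105,"wx": 0,"wy": 0,"wz": 0,"gripper": 0.15}]'

```text
time: 30.05
position: [0.4345, -0.1089, 0.0923]
tool_rot: [2.13, 2.309, 0.0]
ft_force: [1.1, 0.0, -1.0]
grip_width: 0.296
grip_force: 20.0
```

jog_arm --increments '[{"tx": 20,"ty": 6,"tz": 0,"wx": 0,"wy": 0,"wz": 0,"gripper": 0.15},{"tx": 50,"ty": 15,"tz": 0,"wx": 0,"wy": 0,"wz": 0,"gripper": 0.15},{"tx": 80,"ty": 24,"tz": 0,"wx": 0,"wy": 0,"wz": 0,"gripper": 0.15},{"tx": 110,"ty": 32,"tz": 0,"wx": 0,"wy": 0,"wz": 0,"gripper": 0.15},{"tx": 140,"ty": 41,"tz": 0,"wx": 0,"wy": 0,"wz": 0,"gripper": 0.15}]'

```text
time: 30.47
position: [0.4639, 0.0355, 0.0906]
tool_rot: [-2.13, -2.309, -0.0]
ft_force: [1.4, -0.0, -0.1]
grip_width: 0.297
grip_force: 20.0
```

jog_arm --increments '[{"tx": 29,"ty": 9,"tz": 0,"wx": 0,"wy": 0,"wz": 0,"gripper": 0.15},{"tx": 57,"ty": 17,"tz": 0,"wx": 0,"wy": 0,"wz": 0,"gripper": 0.15},{"tx": 85,"ty": 25,"tz": 0,"wx": 0,"wy": 0,"wz": 0,"gripper": 0.15},{"tx": 113,"ty": 33,"tz": 0,"wx": 0,"wy": 0,"wz": 0,"gripper": 0.15},{"tx": 140,"ty": 41,"tz": 0,"wx": 0,"wy": 0,"wz": 0,"gripper": 0.15}]'

```text
time: 30.88
position: [0.4934, 0.1786, 0.0904]
tool_rot: [-2.129, -2.31, 0.001]
ft_force: [-0.0, 0.0, -0.0]
grip_width: 0.297
grip_force: 20.0
```

jog_arm --increments '[{"tx": 26,"ty": 8,"tz": 0,"wx": 0,"wy": 0,"wz": 0.04,"gripper": 0.15},{"tx": 50,"ty": 15,"tz": 0,"wx": 0,"wy": 0,"wz": 0.08,"gripper": 0.15},{"tx": 72,"ty": 21,"tz": 0,"wx": 0,"wy": 0,"wz": 0.12,"gripper": 0.15},{"tx": 88,"ty": 26,"tz": 0,"wx": 0,"wy": 0,"wz": 0.15,"gripper": 0.15},{"tx": 95,"ty": 28,"tz": 0,"wx": 0,"wy": 0,"wz": 0.17,"gripper": 0.15}]'

```text
time: 31.3
position: [0.5133, 0.2773, 0.0902]
tool_rot: [-2.315, -2.122, -0.0]
ft_force: [0.5, 0.2, 0.5]
grip_width: 0.293
grip_force: 20.0
```

jog_arm --increments '[{"tx": 0,"ty": 0,"tz": 10,"wx": 0,"wy": 0,"wz": 0,"gripper": 0.15},{"tx": 0,"ty": 0,"tz": 28,"wx": 0,"wy": 0,"wz": 0,"gripper": 0.15},{"tx": 0,"ty": 0,"tz": 45,"wx": 0,"wy": 0,"wz": 0,"gripper": 0.15},{"tx": 0,"ty": 0,"tz": 57,"wx": 0,"wy": 0,"wz": 0,"gripper": 0.15},{"tx": 0,"ty": 0,"tz": 65,"wx": 0,"wy": 0,"wz": 0,"gripper": 0.15}]'

```text
time: 31.72
position: [0.5127, 0.2724, 0.0232]
tool_rot: [-2.318, -2.12, 0.005]
ft_force: [-0.4, -0.4, -0.3]
grip_width: 0.295
grip_force: 20.0
```

jog_arm --increments '[{"tx": 0,"ty": 1,"tz": 10,"wx": 0,"wy": 0,"wz": 0,"gripper": 0.15},{"tx": 0,"ty": 2,"tz": 19,"wx": 0,"wy": 0,"wz": 0,"gripper": 0.15},{"tx": 0,"ty": 2,"tz": 26,"wx": 0,"wy": 0,"wz": 0,"gripper": 0.15},{"tx": 0,"ty": 2,"tz": 31,"wx": 0,"wy": 0,"wz": 0,"gripper": 0.15},{"tx": 0,"ty": 2,"tz": 33,"wx": 0,"wy": 0,"wz": 0,"gripper": 0.15}]'

```text
time: 32.13
position: [0.5156, 0.2736, -0.0084]
tool_rot: [-2.318, -2.12, 0.001]
ft_force: [0.2, 0.6, 0.1]
grip_width: 0.294
grip_force: 20.0
```

jog_arm --increments '[{"tx": 0,"ty": 0,"tz": 0,"wx": 0,"wy": 0,"wz": 0,"gripper": 0.15},{"tx": 0,"ty": 0,"tz": 1,"wx": 0,"wy": 0,"wz": 0,"gripper": 0.15},{"tx": 0,"ty": 0,"tz": 1,"wx": 0,"wy": 0,"wz": 0,"gripper": 0.15},{"tx": 0,"ty": 0,"tz": 2,"wx": 0,"wy": 0,"wz": 0,"gripper": 0.15},{"tx": 0,"ty": 0,"tz": 2,"wx": 0,"wy": 0,"wz": 0,"gripper": 0.15}]'

```text
time: 32.55
position: [0.5161, 0.274, -0.0094]
tool_rot: [2.318, 2.12, 0.001]
ft_force: [-0.2, -0.3, -0.8]
grip_width: 0.294
grip_force: 20.0
```

jog_arm --increments '[{"tx": 0,"ty": 0,"tz": 0,"wx": 0,"wy": 0,"wz": 0,"gripper": 0.35},{"tx": 0,"ty": 0,"tz": 0,"wx": 0,"wy": 0,"wz": 0,"gripper": 0.4},{"tx": 0,"ty": 0,"tz": 0,"wx": 0,"wy": 0,"wz": 0,"gripper": 0.45},{"tx": 0,"ty": 0,"tz": 0,"wx": 0,"wy": 0,"wz": 0,"gripper": 0.48},{"tx": 0,"ty": 0,"tz": 0,"wx": 0,"wy": 0,"wz": 0,"gripper": 0.48}]'

```text
time: 32.97
position: [0.516, 0.274, -0.0095]
tool_rot: [2.318, 2.121, 0.0]
ft_force: [0.5, -0.2, 0.7]
grip_width: 0.461
grip_force: 0.0
```

jog_arm --increments '[{"tx": 0,"ty": 0,"tz": -8,"wx": 0,"wy": 0,"wz": 0,"gripper": 0.48},{"tx": 0,"ty": 0,"tz": -30,"wx": 0,"wy": 0,"wz": 0,"gripper": 0.48},{"tx": 0,"ty": 0,"tz": -65,"wx": 0,"wy": 0,"wz": 0,"gripper": 0.5},{"tx": 0,"ty": 0,"tz": -95,"wx": 0,"wy": 0,"wz": 0,"gripper": 0.6},{"tx": 0,"ty": 0,"tz": -115,"wx": 0,"wy": 0,"wz": 0,"gripper": 0.7}]'

```text
time: 33.38
position: [0.5173, 0.2746, 0.1094]
tool_rot: [2.318, 2.12, 0.007]
ft_force: [0.8, 0.0, 1.2]
grip_width: 0.575
grip_force: 0.0
```

jog_arm --increments '[{"tx": -19,"ty": 20,"tz": 0,"wx": 0,"wy": 0,"wz": 0,"gripper": 0.7},{"tx": -38,"ty": 40,"tz": 0,"wx": 0,"wy": 0,"wz": 0,"gripper": 0.7},{"tx": -57,"ty": 59,"tz": 0,"wx": 0,"wy": 0,"wz": 0,"gripper": 0.7},{"tx": -76,"ty": 79,"tz": 0,"wx": 0,"wy": 0,"wz": 0,"gripper": 0.7},{"tx": -95,"ty": 98,"tz": 0,"wx": 0,"wy": 0,"wz": 0,"gripper": 0.7}]'

```text
time: 33.8
position: [0.606, 0.1696, 0.1063]
tool_rot: [2.318, 2.12, 0.002]
ft_force: [-0.3, 0.3, 0.6]
grip_width: 0.698
grip_force: 0.0
```

jog_arm --increments '[{"tx": -19,"ty": 20,"tz": 0,"wx": 0,"wy": 0,"wz": -0.11,"gripper": 0.7},{"tx": -38,"ty": 40,"tz": 0,"wx": 0,"wy": 0,"wz": -0.22,"gripper": 0.7},{"tx": -57,"ty": 60,"tz": 0,"wx": 0,"wy": 0,"wz": -0.33,"gripper": 0.7},{"tx": -78,"ty": 80,"tz": 0,"wx": 0,"wy": 0,"wz": -0.45,"gripper": 0.7},{"tx": -95,"ty": 99,"tz": 0,"wx": 0,"wy": 0,"wz": -0.56,"gripper": 0.7}]'

```text
time: 34.22
position: [0.6962, 0.065, 0.1061]
tool_rot: [1.635, 2.682, -0.0]
ft_force: [1.0, -0.7, 0.0]
grip_width: 0.703
grip_force: 0.0
```

jog_arm --increments '[{"tx": 0,"ty": 0,"tz": 10,"wx": 0,"wy": 0,"wz": 0,"gripper": 0.7},{"tx": 0,"ty": 0,"tz": 22,"wx": 0,"wy": 0,"wz": 0,"gripper": 0.7},{"tx": 0,"ty": 0,"tz": 35,"wx": 0,"wy": 0,"wz": 0,"gripper": 0.7},{"tx": 0,"ty": 0,"tz": 45,"wx": 0,"wy": 0,"wz": 0,"gripper": 0.7},{"tx": 0,"ty": 0,"tz": 50,"wx": 0,"wy": 0,"wz": 0,"gripper": 0.7}]'

```text
time: 34.63
position: [0.693, 0.069, 0.0526]
tool_rot: [-1.637, -2.677, 0.003]
ft_force: [0.0, -0.3, 0.0]
grip_width: 0.699
grip_force: 0.0
```

```bash
python3 - <<'E'
from h import *
s=ctrl.get_state();r=R.from_rotvec(s['tool_rot']).as_matrix();print(s['time'],s['position'],'x',r[:2,0],'y',r[:2,1],s['grip_width'])
o=[]
for P in ([.695,.067,.028],[.48,.278,.02]):
    im=vision.get_image('side');p=proj(im,[P])[0].astype(int);x,y=max(p[0]-50,0),max(p[1]-60,0)
    I=cv2.resize(im['color'][y:y+120,x:x+100],None,fx=4,fy=4,interpolation=2)
    if P[1]<.1:
        a=np.radians(26.9);u=np.array([np.cos(a),np.sin(a)]);v=np.array([-u[1],u[0]])
        q=proj(im,[[*(np.array(P[:2])+i*u*.019+j*v*.032),.028] for i,j in((-1,-1),(-1,1),(1,1),(1,-1))])
        cv2.polylines(I,[np.int32((q-[x,y])*4+2)],True,(0,0,255),1)
    o.append(I)
cv2.imwrite('pics/p8.png',np.hstack(o))
E
```

```text
34.6333 [0.69297754 0.06900503 0.05262218] x [-0.45548213  0.89024227] y [0.89023561 0.45548718] 0.699477061586915
```

View pics/p8.png

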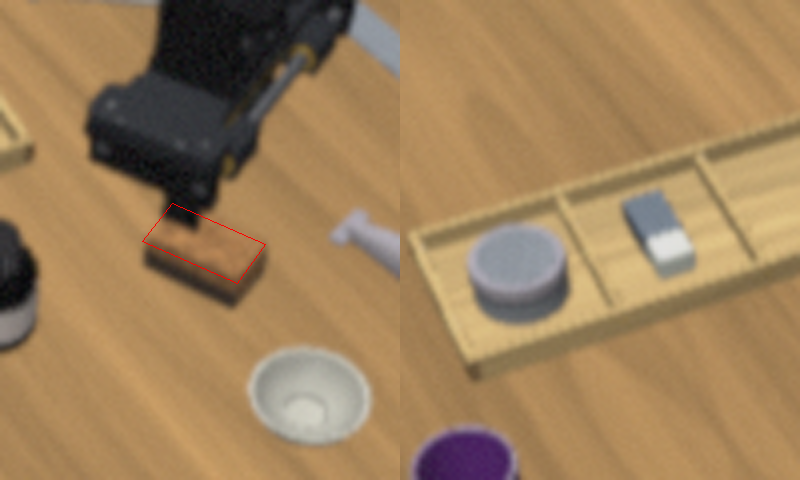

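The eraser lies flat in the middle compartment. The sander's outline matches at (204,243). I'll go down to a reported z of about -13 mm and grip.

jog_arm --increments '[{"tx": 0,"ty": 0,"tz": 18,"wx": 0,"wy": 0,"wz": 0,"gripper": 0.7},{"tx": 0,"ty": 0,"tz": 36,"wx": 0,"wy": 0,"wz": 0,"gripper": 0.7},{"tx": 0,"ty": 0,"tz": 50,"wx": 0,"wy": 0,"wz": 0,"gripper": 0.7},{"tx": 0,"ty": 0,"tz": 59,"wx": 0,"wy": 0,"wz": 0,"gripper": 0.7},{"tx": 0,"ty": 0,"tz": 64,"wx": 0,"wy": 0,"wz": 0,"gripper": 0.7}]'

```text
time: 35.15
position: [0.6944, 0.0675, -0.01]
tool_rot: [-1.64, -2.678, 0.002]
ft_force: [-0.9, -0.2, 0.7]
grip_width: 0.705
grip_force: 0.0
```

jog_arm --increments '[{"tx": 0,"ty": 0,"tz": 2,"wx": 0,"wy": 0,"wz": 0,"gripper": 0.7},{"tx": 0,"ty": 0,"tz": 4,"wx": 0,"wy": 0,"wz": 0,"gripper": 0.7},{"tx": 0,"ty": 0,"tz": 4,"wx": 0,"wy": 0,"wz": 0,"gripper": 0.5},{"tx": 0,"ty": 0,"tz": 4,"wx": 0,"wy": 0,"wz": 0,"gripper": 0.3},{"tx": 0,"ty": 0,"tz": 4,"wx": 0,"wy": 0,"wz": 0,"gripper": 0.3}]'

```text
time: 35.57
position: [0.6959, 0.0672, -0.0117]
tool_rot: [1.641, 2.678, 0.002]
ft_force: [-0.3, 0.3, 0.0]
grip_width: 0.556
grip_force: 0.0
```

jog_arm --increments '[{"tx": 0,"ty": 0,"tz": 0,"wx": 0,"wy": 0,"wz": 0,"gripper": 0.3},{"tx": 0,"ty": 0,"tz": 0,"wx": 0,"wy": 0,"wz": 0,"gripper": 0.3},{"tx": 0,"ty": 0,"tz": 0,"wx": 0,"wy": 0,"wz": 0,"gripper": 0.3},{"tx": 0,"ty": 0,"tz": 0,"wx": 0,"wy": 0,"wz": 0,"gripper": 0.3},{"tx": 0,"ty": 0,"tz": 0,"wx": 0,"wy": 0,"wz": 0,"gripper": 0.3}]'

```text
time: 35.98
position: [0.696, 0.0674, -0.0118]
tool_rot: [1.641, 2.678, 0.002]
ft_force: [1.3, 0.4, 2.9]
grip_width: 0.434
grip_force: 19.9
```

jog_arm --increments '[{"tx": 0,"ty": 0,"tz": -5,"wx": 0,"wy": 0,"wz": 0,"gripper": 0.3},{"tx": 0,"ty": 0,"tz": -20,"wx": 0,"wy": 0,"wz": 0,"gripper": 0.3},{"tx": 0,"ty": 0,"tz": -48,"wx": 0,"wy": 0,"wz": 0,"gripper": 0.3},{"tx": 0,"ty": 0,"tz": -80,"wx": 0,"wy": 0,"wz": 0,"gripper": 0.3},{"tx": 0,"ty": 0,"tz": -105,"wx": 0,"wy": 0,"wz": 0,"gripper": 0.3}]'

```text
time: 36.4
position: [0.6953, 0.0668, 0.0952]
tool_rot: [1.642, 2.677, 0.0]
ft_force: [0.8, 0.1, -1.0]
grip_width: 0.431
grip_force: 19.9
```

jog_arm --increments '[{"tx": 18,"ty": 1,"tz": 0,"wx": 0,"wy": 0,"wz": 0,"gripper": 0.3},{"tx": 44,"ty": 3,"tz": 0,"wx": 0,"wy": 0,"wz": 0,"gripper": 0.3},{"tx": 72,"ty": 5,"tz": 0,"wx": 0,"wy": 0,"wz": 0,"gripper": 0.3},{"tx": 100,"ty": 7,"tz": 0,"wx": 0,"wy": 0,"wz": 0,"gripper": 0.3},{"tx": 128,"ty": 9,"tz": 0,"wx": 0,"wy": 0,"wz": 0,"gripper": 0.3}]'

```text
time: 36.82
position: [0.6444, 0.1858, 0.0933]
tool_rot: [1.643, 2.678, -0.0]
ft_force: [1.0, 0.4, -1.3]
grip_width: 0.432
grip_force: 19.9
```

jog_arm --increments '[{"tx": 26,"ty": 2,"tz": 0,"wx": 0,"wy": 0,"wz": 0.11,"gripper": 0.3},{"tx": 50,"ty": 4,"tz": 0,"wx": 0,"wy": 0,"wz": 0.23,"gripper": 0.3},{"tx": 70,"ty": 5,"tz": 0,"wx": 0,"wy": 0,"wz": 0.35,"gripper": 0.3},{"tx": 83,"ty": 6,"tz": 0,"wx": 0,"wy": 0,"wz": 0.46,"gripper": 0.3},{"tx": 87,"ty": 6,"tz": 0,"wx": 0,"wy": 0,"wz": 0.564,"gripper": 0.3}]'

```text
time: 37.23
position: [0.609, 0.2694, 0.0931]
tool_rot: [-2.322, -2.113, -0.0]
ft_force: [-0.5, 0.1, -0.9]
grip_width: 0.44
grip_force: 19.9
```

jog_arm --increments '[{"tx": 0,"ty": 0,"tz": 10,"wx": 0,"wy": 0,"wz": 0,"gripper": 0.3},{"tx": 0,"ty": 0,"tz": 28,"wx": 0,"wy": 0,"wz": 0,"gripper": 0.3},{"tx": 0,"ty": 0,"tz": 45,"wx": 0,"wy": 0,"wz": 0,"gripper": 0.3},{"tx": 0,"ty": 0,"tz": 58,"wx": 0,"wy": 0,"wz": 0,"gripper": 0.3},{"tx": 0,"ty": 0,"tz": 66,"wx": 0,"wy": 0,"wz": 0,"gripper": 0.3}]'

```text
time: 37.65
position: [0.6101, 0.2639, 0.0241]
tool_rot: [-2.321, -2.116, 0.005]
ft_force: [0.1, -0.9, -0.8]
grip_width: 0.436
grip_force: 19.9
```

```bash
python3 - <<'E'
from h import *
vision.get_image('side');s=ctrl.get_state();r=R.from_rotvec(s['tool_rot']).as_matrix();print(s['time'],s['position'],'x',r[:2,0],'y',r[:2,1],s['grip_width'])
E
```

```text
37.7 [0.609436   0.26379737 0.02305582] x [0.09238952 0.99571888] y [ 0.99571464 -0.09240004] 0.4397045451932172
```

jog_arm --increments '[{"tx": 0,"ty": 0,"tz": 10,"wx": 0,"wy": 0,"wz": 0,"gripper": 0.3},{"tx": 0,"ty": 0,"tz": 18,"wx": 0,"wy": 0,"wz": 0,"gripper": 0.3},{"tx": 0,"ty": 0,"tz": 25,"wx": 0,"wy": 0,"wz": 0,"gripper": 0.3},{"tx": 0,"ty": 0,"tz": 29,"wx": 0,"wy": 0,"wz": 0,"gripper": 0.3},{"tx": 0,"ty": 0,"tz": 31,"wx": 0,"wy": 0,"wz": 0,"gripper": 0.3}]'

```text
time: 38.12
position: [0.6107, 0.2654, -0.0054]
tool_rot: [-2.322, -2.116, 0.001]
ft_force: [-0.5, -0.5, -0.6]
grip_width: 0.436
grip_force: 19.9
```

jog_arm --increments '[{"tx": 0,"ty": 0,"tz": 1,"wx": 0,"wy": 0,"wz": 0,"gripper": 0.3},{"tx": 0,"ty": 0,"tz": 2,"wx": 0,"wy": 0,"wz": 0,"gripper": 0.3},{"tx": 0,"ty": 0,"tz": 2,"wx": 0,"wy": 0,"wz": 0,"gripper": 0.3},{"tx": 0,"ty": 0,"tz": 2,"wx": 0,"wy": 0,"wz": 0,"gripper": 0.3},{"tx": 0,"ty": 0,"tz": 2,"wx": 0,"wy": 0,"wz": 0,"gripper": 0.3}]'

```text
time: 38.53
position: [0.6113, 0.2657, -0.0062]
tool_rot: [2.322, 2.116, 0.001]
ft_force: [0.0, 0.6, -0.6]
grip_width: 0.435
grip_force: 19.9
```

Release gently, rise and check.

jog_arm --increments '[{"tx": 0,"ty": 0,"tz": 0.5,"wx": 0,"wy": 0,"wz": 0,"gripper": 0.48},{"tx": 0,"ty": 0,"tz": 0.5,"wx": 0,"wy": 0,"wz": 0,"gripper": 0.5},{"tx": 0,"ty": 0,"tz": 0.5,"wx": 0,"wy": 0,"wz": 0,"gripper": 0.54},{"tx": 0,"ty": 0,"tz": 0.5,"wx": 0,"wy": 0,"wz": 0,"gripper": 0.54},{"tx": 0,"ty": 0,"tz": 0.5,"wx": 0,"wy": 0,"wz": 0,"gripper": 0.54}]'

```text
time: 38.95
position: [0.6111, 0.2656, -0.007]
tool_rot: [2.322, 2.116, 0.0]
ft_force: [-1.0, -0.6, 0.5]
grip_width: 0.53
grip_force: 0.0
```

jog_arm --increments '[{"tx": 0,"ty": 0,"tz": -6,"wx": 0,"wy": 0,"wz": 0,"gripper": 0.54},{"tx": 0,"ty": 0,"tz": -22,"wx": 0,"wy": 0,"wz": 0,"gripper": 0.54},{"tx": 0,"ty": 0,"tz": -55,"wx": 0,"wy": 0,"wz": 0,"gripper": 0.54},{"tx": 0,"ty": 0,"tz": -95,"wx": 0,"wy": 0,"wz": 0,"gripper": 0.54},{"tx": 0,"ty": 0,"tz": -130,"wx": 0,"wy": 0,"wz": 0,"gripper": 0.54}]'

```text
time: 39.37
position: [0.611, 0.2654, 0.1251]
tool_rot: [2.322, 2.116, 0.0]
ft_force: [1.1, 0.8, 0.4]
grip_width: 0.541
grip_force: 0.0
```

jog_arm --increments '[{"tx": 30,"ty": 0,"tz": -15,"wx": 0,"wy": 0,"wz": 0,"gripper": 0.54},{"tx": 65,"ty": 0,"tz": -30,"wx": 0,"wy": 0,"wz": 0,"gripper": 0.54},{"tx": 100,"ty": 0,"tz": -40,"wx": 0,"wy": 0,"wz": 0,"gripper": 0.54},{"tx": 135,"ty": 0,"tz": -40,"wx": 0,"wy": 0,"wz": 0,"gripper": 0.54},{"tx": 160,"ty": 0,"tz": -40,"wx": 0,"wy": 0,"wz": 0,"gripper": 0.54}]'

```text
time: 39.78
position: [0.6254, 0.4294, 0.1648]
tool_rot: [-2.318, -2.118, -0.006]
ft_force: [-0.2, 0.5, 0.1]
grip_width: 0.544
grip_force: 0.0
```

```bash
python3 - <<'E'
from h import *
im=vision.get_image('side');cv2.imwrite('pics/end.png',cv2.resize(im['color'],None,fx=1.5,fy=1.5,interpolation=2));print(ctrl.get_state()['time'])
E
```

```text
39.8333
```

View pics/end.png

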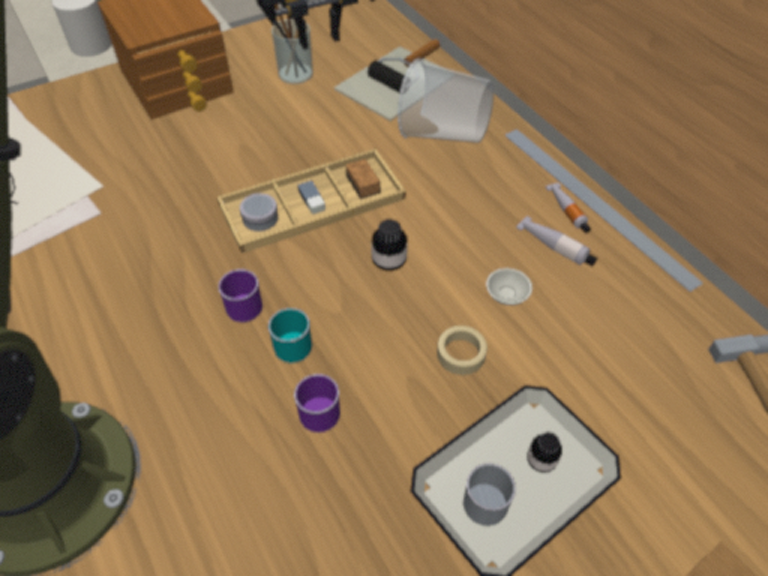

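The tin (259,210), eraser (312,196) and sander (363,178) each lie flat in their own compartment. The cup (489,495) and small bottle (545,451) stand in the white tray, and everything else is where it was.

```bash
python3 -c "
from bench import ctrl;print(ctrl.close_job())"
```

```text
the job is handed in; nothing more can be done
None
```

I handed the job in at about 40 s with both kits made up; the last picture shows all five items in place and the larger ink bottle, tape roll, white dish and coloured cups where they were.

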